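Chain a second sample carrier onto the spring balance

ROBOT

A 6-joint arm with a two-finger parallel gripper is mounted at the origin on the work surface. World frame = base frame: x ahead of the robot, y to its left, z up, the work surface at z = 0. Lengths are in m, angles in degrees, forces in N, time in s.
With the tool pointing down it reaches from about 0.4 to 0.825 m from the base axis. Payload 7 kg.
Tool frame: the origin (TCP) lies on the centre line of the jaws, within the pads' length; the fingertips stand 11 mm ahead of it and the grasp point (between the pads) lies 8 mm behind it; z points along the fingers, y is the line along which they close (so a half turn about z gives the same grasp; the last joint's range is limited). The gripper opens to 88 mm and grips with 3 to 60 N. Pads are 19 mm wide; open, the fingers measure 130 mm over their backs; the gripper's body (78 mm by 193 mm) begins 47 mm behind the grasp point.
Start: joints at [-54.253, 20.546, 0.682, 0, -70.136, -16.507], TCP at [0.222, -0.637, 0.238] pointing down, gripper open.
Joint ranges: [-176.03, 176.03], [-82.01, 121.73], [-58.28, 71.71], [-173.87, 95.51], [-174.79, -0.11], [-173.66, 173.66]. Speed limits (degrees/s): [136.94, 136.94, 172.46, 180, 180, 180].

INTERFACE

Orientations are given as [roll, pitch, yaw] about the fixed x, y, z axes, in that order (R = Rz(yaw) Ry(pitch) Rx(roll)).
In Python, from plant import r, capture, camera_model, job gives the robot as it stands.
- The arm moves only by the tool drive_tool, never from a script. Its argument "increments" is a list that holds one entry, the list of rows, each a list of 5 numbers: the gripper's target within -1 to 1 (fully open at 1, half-way at 0, shut at -1), then the shift along the tool's x, y, z scaled (see below), then the turn about the tool's z scaled (see below). In form: [[[gripper, tx, ty, tz, roll], ...]]. A call has 1 to 5 rows; each row is the pose to reach, as a shift and turn from the pose commanded when the call began, along the tool's axes at that moment, turning the shorter way round; what a row does not reach only later rows make up. The controller multiplies each number of a shift by 120 mm and each number of a turn by 360 degrees. A row lasts 1/8 s, in which the tool goes at most 62.5 mm and 10.7 degrees, less where a joint would pass 70% of its speed; a pose out of reach is approached as far as the arm can. A call with a number of a shift or a turn outside -1 to 1 is refused whole. A call with a gripper value outside its range is refused whole. The fingers move at their own pace and stop on an object; "squeeze" is the grip in N (left out, the last holds). Time passes only in rows, so rows that repeat a pose let the fingers close. It gives the time, the measured TCP pose, the force, the opening and the grip force at its end, in the units of the state.
- r.get_state(): the state, without advancing time (a new reading comes with each control period).
- capture(name): name is "scene" or "top"; returns the picture (420x560x3 uint8, red, green, blue); there is no depth.
- camera_model(name): a dict with "camera_matrix" (3x3 intrinsics, pixels), "k1" (the pictures are not rectified: a ray, as slopes to the right and down, at radius r is drawn at 1 + k1 r^2 times it, then the intrinsics apply), "rvec" (rotation vector, rad) and "tvec" (3), from world to camera coordinates, as OpenCV has them. Camera axes: x right, y down, z forward; pixel columns grow to the right and rows downward; lengths in m; the calibration is good to about 2 mm. A picture is of the moment at which its call begins. camera_model takes no time and is no camera call.
- job.close_job(): hands the job in; it is judged then, once.
The state is a dict: "time_s": time; "joints": joint angles; "qd": joint speeds; "joint_torque": joint torques, N m; "tcp_pos": TCP position; "eef_rot": TCP orientation; "contact_force": force on the tool from outside, world axes, zero at the start; "moment": the same for the moment, N m; "gripper_width": finger opening in m; "gripper_force": force on a finger pad.
Only numpy, scipy, OpenCV 4.12 (cv2) and the standard library are available. Lean on these libraries where they do the work, as an engineer would, in place of code of your own. Each camera call takes 0.05 s, during which the arm holds its last target. There are 200 camera calls.

TASK

Hang the loose wire vial carrier by its hook from the loop under the carrier that already hangs on the spring balance, so that the balance weighs both as one chain. Keep the vial upright and ease its weight over slowly until the balance carries all of it, then let go: nothing may drop onto or jerk the balance, nor pull it past its full scale. Leave the two other vials, the tube rack and the tube opener where they are.

Things in the scene. Friction and masses are not known exactly. Their poses are not given: they have to be found in the camera images.
- carrier_mid (a point): Grip point of the loose wire carrier (of the three vials in a row, the one with a hook), on its axis 50 mm above its foot. Holds a capped amber vial, glass 28 mm wide from 6 to 82 mm up, cap 24 mm wide to 103 mm; foot 34 mm wide. z up; +x starts roughly to the robot's right (-y). 3 mm wires run up its +x and -x sides, 16 mm out, meeting over the cap at 112 mm. Unknown fill: 90 to 320 g in all.
- crook (a point): Seat of the loose carrier's hook, on its axis 145 mm above its foot: where the middle of a 4 mm wire lies when hung. Same axes as carrier_mid. Hook of 4 mm wire in the x-z plane, open downward: stem at x = +9 mm from 122 mm up, top at 151 mm (outside), free end comes down at x = -9 mm and stops 135 mm above the foot. 14 mm clear inside.
- loop (a point): Lowest point (wire middle) of the lower loop under the carrier hanging on the balance; 250 mm above the bench at the start. 4 mm wire in its own upright y-z plane; its x runs through the opening, roughly to the robot's right; 26 mm wide and high inside, rounded below. The hanging carrier's 34 mm foot is 28 mm above. Swings lightly along its x, from 173 mm above. A hook can enter from either side.
- balance (a joint): Pointer of the spring balance, in m: 0 at the start with one carrier, growing as it is drawn down, 0.0745 at full scale. It should not travel faster than 0.08 m/s. A soft spring, 50 N/m (1 N more load lowers it 20 mm): the loop sinks 18 to 63 mm as it takes the second carrier, by how heavy that is.
- stand: Grey-based laboratory stand that carries the balance. Origin on the bench right below the loop; +x points to the upright rod. Base plate 230 x 150 x 12 mm, from x = -30 to +200 mm; rod 12 mm thick at x = +165 mm, 812 mm high; cross-arm 745 mm above the bench, balance barrel 24 mm wide.
- vial_a: Bare capped amber vial, 28 mm in diameter, 97 mm high, no hook; origin under its foot. Leave it.
- vial_b: Another bare capped amber vial, the same size. Leave it.
- tube_rack: Blue tube rack with capped tubes, 105 x 245 mm, 104 mm high over the caps; origin under its centre. Leave it.
- tube_opener: Grey plastic tube opener lying on the bench, about 100 x 38 mm, 14 mm high; origin near its middle. Leave it.

How it is judged (in metres and radians):
On the way, in this order (a step that is already met when the one before it is completed fails the run):
1. the loose carrier is picked up, clear of the bench (height (world z) of carrier_mid above 0.075 m and contact force between the fingers and carrier above 1 N), for 0.2 s.
2. its hook is in the loop and, while still held, part of its weight has been eased onto the balance (distance between crook and loop below 0.008 m and value of joint balance above 0.008 m and contact force between the fingers and carrier above 1 N), for 0.2 s.
At the end, for the whole second after the job is handed in: The second carrier hangs by its hook in the loop (hook seat within 7 mm of the loop's lowest wire), upright within 0.2 rad, all its weight on the balance (pointer at least 14 mm lower than at the start), its foot at least 30 mm above the bench, nearly still (under 0.06 m/s and 0.6 rad/s) (distance between crook and loop below 0.007 m and angle between carrier_mid's own z axis and vertical below 0.2 rad and value of joint balance above 0.014 m and height (world z) of carrier_mid above 0.08 m and angular speed of carrier below 0.6 rad/s and linear speed of carrier below 0.06 m/s); the robot touches nothing.
It fails at once if the balance is dropped onto or jerked (pointer faster than 0.08 m/s) (velocity of joint balance above 0.08 m/s or velocity of joint balance below -0.08 m/s).
It fails at once if the balance is pulled past its full scale (value of joint balance above 0.0745 m).
It fails at once if the carrier is tipped (more than 0.5 rad) (angle between carrier_mid's own z axis and vertical above 0.5 rad).
It fails at once if another vial, the rack or the tube opener is moved by more than 25 mm (distance of any of vial_a, vial_b, tube_rack, tube_opener from where it was at the start of the episode above 0.025 m).
It also fails if it takes over 67 s, if anything falls off the work surface, if the arm or the gripper's body presses on something with over 40 N, if the wrist force passes 120 N, or if a joint passes its speed limit or range.

## Working session

There is one attempt and no reset: what is moved stays moved. The work goes in short steps, Python scripts to look and compute and a tool call to move; the robot and the scene stay as the last step left them, time stands still between calls to the robot, and variables do not carry over. Pictures are saved under pics/ and viewed, at most 10 in all, crops included, and the job is handed in when it is done.

Besides the shell and the picture viewer there is one more tool, called as name(argument=value, ...) on one line, values as JSON. drive_tool: Moves the arm, as the interface text tells. Its arguments: {"type":"object","properties":{"increments":{"type":"array"},"squeeze":{"type":"number"}},"required":["increments"]}

```bash
mkdir -p pics; ls
python3 - <<'E'
from plant import r,capture,camera_model
import cv2,numpy as np
for n in("scene","top"):
    im=capture(n); cv2.imwrite(f"pics/{n}0.png",im[:,:,::-1])
    m=camera_model(n); R=cv2.Rodrigues(np.array(m["rvec"],float))[0]; print(n,m, "C",-R.T@np.array(m["tvec"]).ravel())
print(r.get_state())
E
```

```text
pics
scene {'camera_matrix': array([[445.79028541,   0.        , 286.1520031 ],
       [  0.        , 445.79028541, 196.42101917],
       [  0.        ,   0.        ,   1.        ]]), 'k1': -0.10640533927388487, 'rvec': array([ 2.10002354,  0.6824796 , -0.32651052]), 'tvec': array([-0.49785875,  0.05186847,  1.2959355 ])} C [ 0.98801282 -0.55594262  0.80297009]
top {'camera_matrix': array([[510.54150967,   0.        , 278.14941965],
       [  0.        , 510.54150967, 210.57427785],
       [  0.        ,   0.        ,   1.        ]]), 'k1': -0.19110349286253608, 'rvec': array([ 2.21875295, -2.15878393,  0.05685239]), 'tvec': array([0.10273621, 0.57004855, 1.59751577])} C [0.47347953 0.10713143 1.62846759]
{'time_s': 0.1, 'joints': array([-5.42513822e+01,  2.05879057e+01,  6.38893591e-01, -1.90238959e-02,
       -7.01365924e+01, -1.65083627e+01]), 'qd': array([ 0.00528379, -0.15625955,  0.10453803,  0.06774448, -0.05568033,
       -0.01963193]), 'joint_torque': array([-2.25878888e-03, -5.84162378e+01,  2.93750328e+01,  7.01553136e+00,
        1.01566533e-02, -4.22808864e-05]), 'tcp_pos': array([ 0.2222879 , -0.63689219,  0.23670485]), 'eef_rot': array([ 1.79912842e+02, -7.18000289e-03, -1.60766217e+02]), 'contact_force': array([-0.64054822,  0.25137904, -0.53992215]), 'moment': array([0.00667537, 0.01137895, 0.01337764]), 'gripper_force': 0.0, 'gripper_width': 0.08753315196354831}
```

View pics/scene0.png

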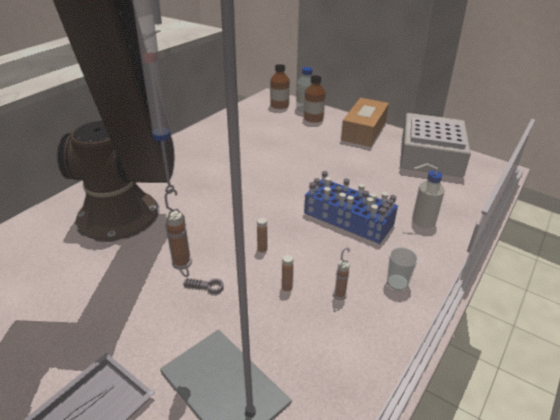

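View pics/top0.png

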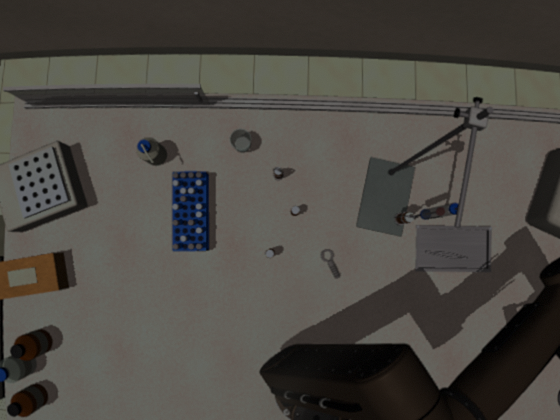

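The scene view shows the hanging carrier at about (177,240) with its loop near (184,270), and the loose carrier at (342,280) with its hook at (346,255). In the top view the loose carrier is at about (279,173) and the stand's base at (387,195).

```bash
cat > h.py <<'E'
import cv2,numpy as np
from plant import camera_model
from scipy.optimize import least_squares
M={n:camera_model(n) for n in("scene","top")}
def proj(n,P):
    m=M[n];K=m["camera_matrix"];R=cv2.Rodrigues(np.array(m["rvec"],float))[0]
    c=np.atleast_2d(P)@R.T+np.array(m["tvec"]).ravel(); s=c[:,:2]/c[:,2:]
    s=s*(1+m["k1"]*(s**2).sum(1,keepdims=True)); return s*[K[0,0],K[1,1]]+K[:2,2]
def solve(obs,z=None):  # obs: list (cam,u,v)
    f=lambda p:np.concatenate([proj(n,p if z is None else [p[0],p[1],z])[0]-[u,v] for n,u,v in obs])
    s=least_squares(f,[.6,-.1,.1] if z is None else [.6,-.1]); return s.x,np.abs(s.fun).max()
def crop(im,u,v,w,h,k):
    return cv2.resize(im[v-h//2:v+h//2,u-w//2:u+w//2],None,fx=k,fy=k,interpolation=cv2.INTER_CUBIC)
def grid(tiles): # 4 tiles 400x300: (img,u,v) 80x60 at x5
    t=[np.clip(crop(im,u,v,80,60,5).astype(float)*1.5,0,255).astype(np.uint8) for im,u,v in tiles]
    for x,(im,u,v) in zip(t,tiles):
        for i in range(0,80,10):cv2.putText(x,str(u-40+i),(i*5,8),0,.3,(0,255,0));cv2.line(x,(i*5,10),(i*5,16),(0,255,0),1)
        for i in range(10,60,10):cv2.putText(x,str(v-30+i),(0,i*5),0,.3,(0,255,0));cv2.line(x,(22,i*5),(28,i*5),(0,255,0),1)
    return np.vstack([np.hstack(t[:2]),np.hstack(t[2:])])
E
python3 - <<'E'
from h import *
s=cv2.imread("pics/scene0.png");t=cv2.imread("pics/top0.png")
cv2.imwrite("pics/g0.png",grid([(s,342,272),(s,178,262),(t,279,180),(t,410,208)]))
E
```

```text
(no output)
```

View pics/g0.png

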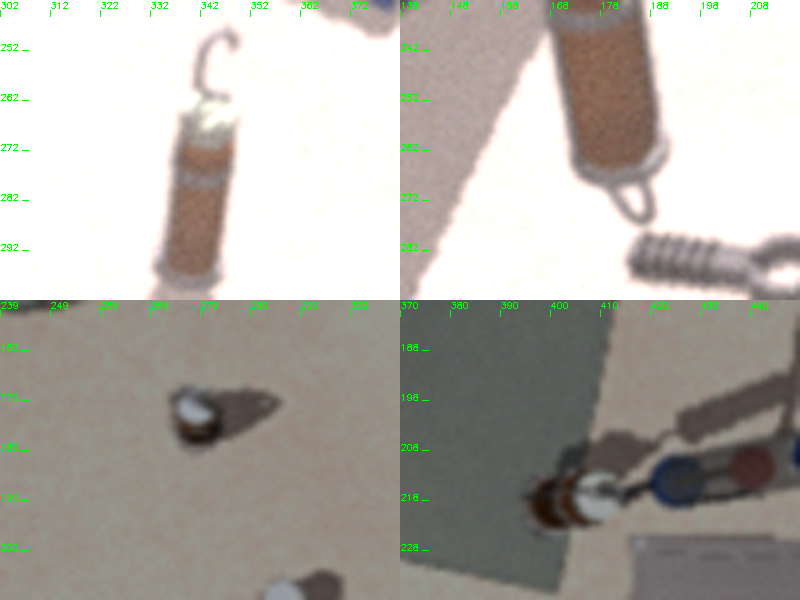

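The crops put the loop's lowest wire at scene (186,276), the loose cap at scene (344,264) and top (278,172), and the hook top at scene (346,248).

Run:
```python
from h import *
np.set_printoptions(precision=4,suppress=True)
print("cap",solve([("scene",344.4,264.2),("top",278.4,171.6)]))
print("hook top z.149",solve([("scene",345.6,248.5)],.149),"tip z.137",solve([("scene",349,250.5)],.137), "stem z.124",solve([("scene",344.5,261)],.124))
print("loop z.25",solve([("scene",186,276)],.25))
print("hang foot z.278",solve([("scene",181,267)],.278),"top",solve([("top",400.4,218)],.28))
print("hang cap both",solve([("scene",176,214),("top",409.4,217.4)]))
print("rod base",solve([("scene",250,410),("top",391,172)]))
print("barrel bottom",solve([("scene",161,134),("top",454.5,208.5)]))
print("plate corners",[solve([("top",u,v)],.012)[0] for u,v in((371,157),(415,164),(402,236),(357,229))])
for n,p in(("va",(295,211)),("vb",(270,253))):print(n,solve([("top",)+p],.097))
```

```text
cap (array([0.6823, 0.1216, 0.0985]), np.float64(0.7475274152407394))
hook top z.149 (array([0.6831, 0.1184]), np.float64(2.2737367544323206e-13)) tip z.137 (array([0.6869, 0.1295]), np.float64(3.410605131648481e-13)) stem z.124 (array([0.6897, 0.1069]), np.float64(5.684341886080802e-14))
loop z.25 (array([ 0.5451, -0.2113]), np.float64(0.0))
hang foot z.278 (array([ 0.5459, -0.2191]), np.float64(5.684341886080802e-14)) top (array([ 0.5408, -0.2104]), np.float64(2.842170943040401e-14))
hang cap both (array([ 0.5395, -0.208 ,  0.3796]), np.float64(0.675950517779313))
rod base (array([ 0.7003, -0.2404,  0.0167]), np.float64(0.1463945480786606))
barrel bottom (array([ 0.5699, -0.2462,  0.5442]), np.float64(9.88990684444957))
plate corners [array([ 0.7479, -0.1754]), array([ 0.7302, -0.3201]), array([ 0.4967, -0.2796]), array([ 0.5155, -0.1337])]
va (array([0.5625, 0.0671]), np.float64(5.684341886080802e-14))
vb (array([0.4345, 0.1386]), np.float64(3.410605131648481e-13))
```

Measured positions are consistent: carrier about (0.682, 0.121), loop about (0.543, -0.211, 0.25). With the tool straight down, the gripper body would sit over the hook and foul the hanging carrier. So before going on I'll check how the arm behaves, starting in free space.

drive_tool(increments=[[[1, 0, -0.4, 0, 0], [1, 0, -0.8, 0, 0], [1, 0, -1, 0, 0], [1, 0, -1, 0, 0]]])

```text
time_s: 0.6
tcp_pos: [0.2621, -0.7513, 0.2349]
eef_rot: [179.8, -0.0, -160.8]
contact_force: [0.6, 0.4, 0.8]
gripper_width: 0.0873
gripper_force: 0.0
```

drive_tool(increments=[[[1, 0, -0.4, 0, 0], [1, 0, -0.8, 0, 0], [1, 0, -1, 0, 0], [1, 0, -1, 0, 0]]])

```text
time_s: 1.1
tcp_pos: [0.3016, -0.8641, 0.2344]
eef_rot: [179.8, -0.0, -160.8]
contact_force: [0.5, -0.3, -0.1]
gripper_width: 0.0876
gripper_force: 0.0
```

drive_tool(increments=[[[1, 0, -0.4, 0, 0], [1, 0, -0.8, 0, 0], [1, 0, -1, 0, 0], [1, 0, -1, 0, 0]]])

```text
time_s: 1.6
tcp_pos: [0.3319, -0.9498, 0.2272]
eef_rot: [-178.1, -0.2, -160.7]
contact_force: [-0.1, 0.1, 1.1]
gripper_width: 0.0877
gripper_force: 0.0
```

drive_tool(increments=[[[1, 0, -0.4, 0, 0], [1, 0, -0.8, 0, 0], [1, 0, -1, 0, 0], [1, 0, -1, 0, 0]]])

```text
time_s: 2.1
tcp_pos: [0.3426, -0.9814, 0.2002]
eef_rot: [-174.7, -0.5, -160.8]
contact_force: [0.0, -0.3, -0.0]
gripper_width: 0.0878
gripper_force: 0.0
```

Past its reach the tool tilts outward. I'll come back in and see whether the tilt stays.

drive_tool(increments=[[[1, 0, 0, 0, 0], [1, 0, 0, 0, 0]]])

```text
time_s: 2.35
tcp_pos: [0.3423, -0.9813, 0.1997]
eef_rot: [-174.7, -0.5, -160.8]
contact_force: [-0.3, 0.1, -0.2]
gripper_width: 0.0881
gripper_force: 0.0
```

drive_tool(increments=[[[1, 0, 0.5, 0, 0], [1, 0, 1, 0, 0], [1, 0, 1, 0, 0]]])

```text
time_s: 2.72
tcp_pos: [0.3022, -0.8669, 0.189]
eef_rot: [-174.7, -0.5, -160.8]
contact_force: [0.3, 0.2, 1.4]
gripper_width: 0.0876
gripper_force: 0.0
```

The tilt persists once the arm has been pushed past its reach, so I can build up a slanted grasp this way. I need about 55° of outward tilt.

drive_tool(increments=[[[1, 0, -0.5, -0.3, 0], [1, 0, -1, -0.5, 0], [1, 0, -1, -0.5, 0]]])

```text
time_s: 3.1
tcp_pos: [0.3362, -0.9654, 0.2551]
eef_rot: [-174.0, -0.7, -160.8]
contact_force: [47.4, -80.0, 99.0]
gripper_width: 0.0872
gripper_force: 0.0
```

drive_tool(increments=[[[1, 0, -0.5, 0, 0], [1, 0, -1, 0, 0], [1, 0, -1, 0, 0]]])

```text
time_s: 3.48
tcp_pos: [0.348, -0.9958, 0.2341]
eef_rot: [-170.5, -0.9, -160.8]
contact_force: [0.4, 0.3, 0.2]
gripper_width: 0.0875
gripper_force: 0.0
```

drive_tool(increments=[[[1, 0, -1, 0, 0], [1, 0, -1, 0, 0]]])

```text
time_s: 3.72
tcp_pos: [0.3571, -1.0215, 0.2244]
eef_rot: [-167.1, -1.2, -160.9]
contact_force: [-0.8, 0.5, 0.4]
gripper_width: 0.0874
gripper_force: 0.0
```

drive_tool(increments=[[[1, 0, -1, 0, 0]]])

```text
time_s: 3.85
tcp_pos: [0.3632, -1.0395, 0.2226]
eef_rot: [-164.5, -1.5, -161.0]
contact_force: [-0.6, -0.4, -0.1]
gripper_width: 0.0875
gripper_force: 0.0
```

drive_tool(increments=[[[1, 0, -1, 0, 0], [1, 0, -1, 0, 0], [1, 0, -1, 0, 0], [1, 0, -1, 0, 0], [1, 0, -1, 0, 0]]])

```text
time_s: 4.47
tcp_pos: [0.3719, -1.0637, 0.2206]
eef_rot: [-160.9, -1.8, -161.1]
contact_force: [-0.4, -0.5, -0.0]
gripper_width: 0.0875
gripper_force: 0.0
```

drive_tool(increments=[[[1, 0, -0.5, 0, 0], [1, 0, -1, 0, 0]]])

```text
time_s: 4.72
tcp_pos: [0.3795, -1.0839, 0.2265]
eef_rot: [-157.6, -2.1, -161.2]
contact_force: [-0.8, -0.1, 0.1]
gripper_width: 0.0875
gripper_force: 0.0
```

drive_tool(increments=[[[1, 0, -0.5, 0, 0], [1, 0, -1, 0, 0]]])

```text
time_s: 4.97
tcp_pos: [0.3863, -1.1018, 0.2376]
eef_rot: [-154.2, -2.4, -161.3]
contact_force: [-0.1, 0.4, -0.3]
gripper_width: 0.0876
gripper_force: 0.0
```

drive_tool(increments=[[[1, 0, -0.5, 0, 0], [1, 0, -1, 0, 0]]])

```text
time_s: 5.22
tcp_pos: [0.3927, -1.1178, 0.2538]
eef_rot: [-150.9, -2.7, -161.5]
contact_force: [-0.2, 0.5, -0.0]
gripper_width: 0.0875
gripper_force: 0.0
```

drive_tool(increments=[[[1, 0, -0.5, 0, 0], [1, 0, -1, 0, 0]]])

```text
time_s: 5.48
tcp_pos: [0.3985, -1.1318, 0.2745]
eef_rot: [-147.6, -3.0, -161.6]
contact_force: [-0.1, 0.3, -0.6]
gripper_width: 0.0875
gripper_force: 0.0
```

drive_tool(increments=[[[1, 0, -0.5, 0, 0], [1, 0, -1, 0, 0]]])

```text
time_s: 5.72
tcp_pos: [0.4041, -1.1441, 0.2999]
eef_rot: [-144.2, -3.2, -161.8]
contact_force: [0.1, 0.8, 0.7]
gripper_width: 0.0877
gripper_force: 0.0
```

drive_tool(increments=[[[1, 0, -0.5, 0, 0], [1, 0, -1, 0, 0]]])

```text
time_s: 5.98
tcp_pos: [0.409, -1.1538, 0.3286]
eef_rot: [-140.9, -3.5, -162.0]
contact_force: [0.3, 0.3, -0.4]
gripper_width: 0.0877
gripper_force: 0.0
```

drive_tool(increments=[[[1, 0, -0.5, 0, 0], [1, 0, -1, 0, 0]]])

```text
time_s: 6.22
tcp_pos: [0.4133, -1.1612, 0.3605]
eef_rot: [-137.7, -3.7, -162.2]
contact_force: [0.5, 0.5, -0.3]
gripper_width: 0.0873
gripper_force: 0.0
```

drive_tool(increments=[[[1, 0, -0.5, 0, 0], [1, 0, -1, 0, 0]]])

```text
time_s: 6.48
tcp_pos: [0.417, -1.1661, 0.3954]
eef_rot: [-134.6, -4.0, -162.4]
contact_force: [-0.3, 0.9, 0.4]
gripper_width: 0.0876
gripper_force: 0.0
```

drive_tool(increments=[[[1, 0, -0.5, 0, 0], [1, 0, -1, 0, 0]]])

```text
time_s: 6.72
tcp_pos: [0.4202, -1.1686, 0.4327]
eef_rot: [-131.4, -4.2, -162.6]
contact_force: [0.2, 0.8, -0.2]
gripper_width: 0.0877
gripper_force: 0.0
```

drive_tool(increments=[[[1, 0, -0.5, 0, 0], [1, 0, -1, 0, 0]]])

```text
time_s: 6.98
tcp_pos: [0.4228, -1.1687, 0.4725]
eef_rot: [-128.3, -4.4, -162.9]
contact_force: [-1.0, 0.4, 0.1]
gripper_width: 0.0877
gripper_force: 0.0
```

drive_tool(increments=[[[1, 0, -0.5, 0, 0], [1, 0, -1, 0, 0]]])

```text
time_s: 7.22
tcp_pos: [0.4247, -1.1661, 0.5141]
eef_rot: [-125.3, -4.5, -163.1]
contact_force: [0.0, 0.1, 0.4]
gripper_width: 0.0877
gripper_force: 0.0
```

drive_tool(increments=[[[1, 0, -0.5, 0, 0], [1, 0, -1, 0, 0]]])

```text
time_s: 7.48
tcp_pos: [0.426, -1.161, 0.5574]
eef_rot: [-122.3, -4.7, -163.4]
contact_force: [-0.1, 0.4, 0.5]
gripper_width: 0.0878
gripper_force: 0.0
```

```bash
cat >> h.py <<'E'
from scipy.spatial.transform import Rotation as Ro
def tool(s): return Ro.from_euler("xyz",s["eef_rot"],degrees=True).as_matrix()
def to(s,target,off=-.008): # units to bring grasp point (off along tool z) to target
    R=tool(s); return R.T@(np.array(target)-(s["tcp_pos"]+off*R[:,2]))/.12
E
python3 - <<'E'
from h import *
from plant import r
np.set_printoptions(precision=3,suppress=True)
s=r.get_state();R=tool(s);print(s["joints"],s["tcp_pos"]);print(R)
print("roll to make tool y horizontal deg",np.degrees(np.arctan2(-R[2,1],R[2,0])), "az",np.degrees(np.arctan2(R[1,2],R[0,2])),"elev",np.degrees(np.arcsin(R[2,2])))
E
```

```text
[-56.571  54.38   71.694  21.002 -52.964 -18.288] [ 0.426 -1.161  0.557]
[[-0.955 -0.219  0.2  ]
 [-0.285  0.492 -0.823]
 [ 0.082 -0.843 -0.532]]
roll to make tool y horizontal deg 84.45066665504245 az -76.32193330394459 elev -32.15349574820536
```

Tilt done: the tool points 32° below horizontal on heading -76°. Next I back out along the tool axis and roll so that the jaws close horizontally.

drive_tool(increments=[[[1, 0, 0, -0.1, 0.0275], [1, 0, 0, -0.3, 0.055], [1, 0, 0, -0.55, 0.0825], [1, 0, 0, -0.8, 0.11], [1, 0, 0, -1, 0.1375]]])

```text
time_s: 8.1
tcp_pos: [0.4015, -1.0614, 0.6216]
eef_rot: [-131.4, 36.2, 166.2]
contact_force: [0.5, 0.0, -0.4]
gripper_width: 0.088
gripper_force: 0.0
```

drive_tool(increments=[[[1, 0, 0, -0.2, 0.0275], [1, 0, 0, -0.45, 0.055], [1, 0, 0, -0.7, 0.0825], [1, 0, 0, -0.9, 0.11], [1, 0, 0, -1, 0.1279]]])

```text
time_s: 8.72
tcp_pos: [0.3774, -0.9627, 0.6868]
eef_rot: [179.5, 57.9, 103.1]
contact_force: [-0.0, -0.8, 0.6]
gripper_width: 0.0878
gripper_force: 0.0
```

Run:
```python
from h import *
from plant import r
np.set_printoptions(precision=3,suppress=True)
s=r.get_state();R=tool(s);print(s["joints"],s["tcp_pos"]);print(R)
print("roll fix",np.degrees(np.arctan2(R[2,1],R[2,0])), "az",np.degrees(np.arctan2(R[1,2],R[0,2])),"elev",np.degrees(np.arcsin(R[2,2])))
p=s["tcp_pos"]
for w in ([.38,-.6,.75],[.38,.25,.75],[.65,.25,.25]): print(w,R.T@(np.array(w)-p)/.12); p=np.array(w)
print("rack edge",[solve([("top",u,v)],.1)[0] for u,v in((209,172),(209,250),(172,172))])
```

```text
[ -52.108   25.107   30.44    29.961  -43.963 -126.274] [ 0.377 -0.963  0.687]
[[-0.121  0.972  0.201]
 [ 0.518  0.234 -0.823]
 [-0.847  0.005 -0.532]]
roll fix 179.68540480109775 az -76.2759237684661 elev -32.13545926487522
[0.38, -0.6, 0.75] [ 1.117  0.732 -2.762]
[0.38, 0.25, 0.75] [ 3.669  1.66  -5.827]
[0.65, 0.25, 0.25] [3.256 2.168 2.668]
rack edge [array([0.673, 0.33 ]), array([0.438, 0.322]), array([0.671, 0.444])]
```

Run:
```python
from h import *
from plant import r
np.set_printoptions(precision=2,suppress=True)
s=r.get_state();R=tool(s);p=s["tcp_pos"]
W=[([.377,-.86,.73],-.1375),([.38,-.74,.75],-.1375),([.38,-.62,.75],-.1375),([.38,-.51,.75],-.0875)]
W+=[([.38,-.51+.11*k,.75],0) for k in range(1,7)]+[([.42,.21,.68],0),([.48,.25,.6],0),([.52,.25,.5],0),([.56,.25,.4],0),([.6,.25,.31],0)]
for w,t in W:
    print(w,R.T@(np.array(w)-p)/.12,t); p=np.array(w); R=R@Ro.from_euler("z",t*360,degrees=True).as_matrix()
print(R)
```

```text
[0.377, -0.86, 0.73] [ 0.14  0.2  -0.9 ] -0.1375
[0.38, -0.74, 0.75] [ 0.05  0.45 -0.91] -0.1375
[0.38, -0.62, 0.75] [-0.31  0.47 -0.82] -0.1375
[0.38, -0.51, 0.75] [-0.52  0.06 -0.75] -0.0875
[0.38, -0.4, 0.75] [-0.47 -0.21 -0.75] 0
[0.38, -0.29000000000000004, 0.75] [-0.47 -0.21 -0.75] 0
[0.38, -0.18, 0.75] [-0.47 -0.21 -0.75] 0
[0.38, -0.07, 0.75] [-0.47 -0.21 -0.75] 0
[0.38, 0.040000000000000036, 0.75] [-0.47 -0.21 -0.75] 0
[0.38, 0.15000000000000002, 0.75] [-0.47 -0.21 -0.75] 0
[0.42, 0.21, 0.68] [-0.71 -0.44 -0.03] 0
[0.48, 0.25, 0.6] [-0.68 -0.56  0.18] 0
[0.52, 0.25, 0.5] [-0.67 -0.32  0.51] 0
[0.56, 0.25, 0.4] [-0.67 -0.32  0.51] 0
[0.6, 0.25, 0.31] [-0.59 -0.32  0.47] 0
[[ 0.12 -0.97  0.2 ]
 [-0.52 -0.23 -0.82]
 [ 0.85 -0.   -0.53]]
```

drive_tool(increments=[[[1, 0.03, 0.04, -0.18, -0.0275], [1, 0.06, 0.08, -0.36, -0.055], [1, 0.09, 0.12, -0.54, -0.0825], [1, 0.12, 0.16, -0.72, -0.11], [1, 0.14, 0.2, -0.9, -0.1375]]])

```text
time_s: 9.35
tcp_pos: [0.3773, -0.8602, 0.7277]
eef_rot: [-129.6, 33.1, 169.4]
contact_force: [0.4, 0.2, 0.3]
gripper_width: 0.0875
gripper_force: 0.0
```

drive_tool(increments=[[[1, 0.01, 0.09, -0.18, -0.0275], [1, 0.02, 0.18, -0.36, -0.055], [1, 0.03, 0.27, -0.55, -0.0825], [1, 0.04, 0.36, -0.73, -0.11], [1, 0.05, 0.45, -0.91, -0.1375]]])

```text
time_s: 9.98
tcp_pos: [0.3793, -0.7399, 0.7481]
eef_rot: [-122.6, -7.9, -161.3]
contact_force: [-0.2, 0.3, 0.2]
gripper_width: 0.0879
gripper_force: 0.0
```

drive_tool(increments=[[[1, -0.06, 0.09, -0.16, -0.0275], [1, -0.12, 0.18, -0.33, -0.055], [1, -0.18, 0.28, -0.49, -0.0825], [1, -0.25, 0.37, -0.66, -0.11], [1, -0.31, 0.47, -0.82, -0.1375]]])

```text
time_s: 10.6
tcp_pos: [0.3789, -0.6206, 0.7486]
eef_rot: [-140.6, -46.3, -124.9]
contact_force: [-0.1, 0.2, -0.0]
gripper_width: 0.0874
gripper_force: 0.0
```

drive_tool(increments=[[[1, -0.13, 0.02, -0.19, -0.0275], [1, -0.26, 0.03, -0.38, -0.055], [1, -0.39, 0.05, -0.56, -0.0825], [1, -0.52, 0.06, -0.75, -0.0875]]])

```text
time_s: 11.1
tcp_pos: [0.3791, -0.5109, 0.7483]
eef_rot: [179.8, -57.7, -76.1]
contact_force: [0.1, 0.0, 0.7]
gripper_width: 0.0877
gripper_force: 0.0
```

Run:
```python
from h import *
from plant import r
np.set_printoptions(precision=3,suppress=True)
s=r.get_state();R=tool(s);print(s["joints"],s["tcp_pos"]);print(R)
```

```text
[-16.635 -10.633 -10.699  53.825 -64.677  17.408] [ 0.379 -0.511  0.748]
[[ 0.128 -0.971  0.2  ]
 [-0.518 -0.238 -0.821]
 [ 0.845  0.002 -0.534]]
```

drive_tool(increments=[[[1, -0.1, -0.05, -0.18, 0], [1, -0.22, -0.1, -0.36, 0], [1, -0.35, -0.15, -0.55, 0], [1, -0.47, -0.21, -0.75, 0]]])

```text
time_s: 11.6
tcp_pos: [0.3783, -0.4021, 0.7487]
eef_rot: [-179.8, -57.7, -76.5]
contact_force: [1.1, -0.0, 0.4]
gripper_width: 0.0878
gripper_force: 0.0
```

drive_tool(increments=[[[1, -0.12, -0.05, -0.19, 0], [1, -0.24, -0.1, -0.38, 0], [1, -0.36, -0.15, -0.57, 0], [1, -0.47, -0.21, -0.75, 0]]])

```text
time_s: 12.1
tcp_pos: [0.3778, -0.2932, 0.7491]
eef_rot: [-179.8, -57.7, -76.5]
contact_force: [0.7, 0.2, -0.1]
gripper_width: 0.0877
gripper_force: 0.0
```

drive_tool(increments=[[[1, -0.12, -0.05, -0.19, 0], [1, -0.24, -0.1, -0.38, 0], [1, -0.36, -0.15, -0.57, 0], [1, -0.47, -0.21, -0.75, 0]]])

```text
time_s: 12.6
tcp_pos: [0.3775, -0.1842, 0.7494]
eef_rot: [-179.8, -57.6, -76.4]
contact_force: [-0.0, 0.8, 0.2]
gripper_width: 0.0877
gripper_force: 0.0
```

Run:
```python
from plant import r
s=r.get_state();print(s["joints"].round(1),s["tcp_pos"].round(3),s["eef_rot"].round(1))
```

```text
[  40.9  -14.9  -13.8   54.9 -113.2  -14.5] [ 0.377 -0.184  0.749] [-179.8  -57.6  -76.4]
```

drive_tool(increments=[[[1, -0.12, -0.05, -0.19, 0], [1, -0.24, -0.1, -0.38, 0], [1, -0.36, -0.15, -0.57, 0], [1, -0.47, -0.21, -0.75, 0]]])

```text
time_s: 13.1
tcp_pos: [0.3771, -0.0751, 0.7498]
eef_rot: [-179.9, -57.6, -76.4]
contact_force: [0.8, -0.2, 0.2]
gripper_width: 0.0877
gripper_force: 0.0
```

drive_tool(increments=[[[1, -0.12, -0.05, -0.19, 0], [1, -0.24, -0.1, -0.38, 0], [1, -0.36, -0.15, -0.57, 0], [1, -0.47, -0.21, -0.75, 0]]])

```text
time_s: 13.6
tcp_pos: [0.3767, 0.0343, 0.7502]
eef_rot: [-179.9, -57.6, -76.4]
contact_force: [0.7, -0.8, 0.8]
gripper_width: 0.0873
gripper_force: 0.0
```

Run:
```python
from h import *
from plant import r
np.set_printoptions(precision=2,suppress=True)
s=r.get_state();R=tool(s);p=s["tcp_pos"];print(s["joints"],p,s["eef_rot"])
g=np.array([.683,.121,.057])+.008*R[:,2]
b=g-.03*np.array([.24,-.97,0]); print("g",g,"b",b)
for w in ([.47,.10,.65],[.55,.13,.55],[.62,.15,.44],b+[0,0,.26],b+[0,0,.13],b,g): print(w,R.T@(np.array(w)-p)/.12); p=np.array(w)
```

```text
[  65.26   -2.75   -1.39   45.29 -132.33  -32.76] [0.38 0.03 0.75] [-179.91  -57.6   -76.37]
g [0.68 0.11 0.05] b [0.68 0.14 0.05]
[0.47, 0.1, 0.65] [-0.89 -0.88  0.15]
[0.55, 0.13, 0.55] [-0.75 -0.71  0.38]
[0.62, 0.15, 0.44] [-0.79 -0.61  0.47]
[0.68 0.14 0.31] [-0.81 -0.45  0.71]
[0.68 0.14 0.18] [-0.91  0.    0.58]
[0.68 0.14 0.05] [-0.91  0.    0.58]
[0.68 0.11 0.05] [ 0.13 -0.    0.21]
```

drive_tool(increments=[[[1, -0.2, -0.2, 0.03, 0], [1, -0.45, -0.45, 0.07, 0], [1, -0.7, -0.7, 0.11, 0], [1, -0.89, -0.88, 0.15, 0]]])

```text
time_s: 14.1
tcp_pos: [0.4707, 0.1004, 0.6487]
eef_rot: [179.9, -57.7, -76.2]
contact_force: [0.4, 0.7, 0.7]
gripper_width: 0.0875
gripper_force: 0.0
```

drive_tool(increments=[[[1, -0.19, -0.18, 0.1, 0], [1, -0.38, -0.36, 0.19, 0], [1, -0.57, -0.54, 0.29, 0], [1, -0.75, -0.71, 0.38, 0]]])

```text
time_s: 14.6
tcp_pos: [0.5509, 0.1294, 0.5487]
eef_rot: [180.0, -57.7, -76.3]
contact_force: [0.2, 0.5, -0.6]
gripper_width: 0.0876
gripper_force: 0.0
```

drive_tool(increments=[[[1, -0.2, -0.15, 0.12, 0], [1, -0.4, -0.3, 0.24, 0], [1, -0.6, -0.46, 0.36, 0], [1, -0.79, -0.61, 0.47, 0]]])

```text
time_s: 15.1
tcp_pos: [0.6213, 0.1496, 0.4383]
eef_rot: [180.0, -57.7, -76.3]
contact_force: [0.0, 0.8, 0.6]
gripper_width: 0.0879
gripper_force: 0.0
```

drive_tool(increments=[[[1, -0.2, -0.11, 0.18, 0], [1, -0.4, -0.22, 0.36, 0], [1, -0.6, -0.34, 0.54, 0], [1, -0.81, -0.45, 0.71, 0]]])

```text
time_s: 15.6
tcp_pos: [0.6784, 0.1428, 0.3105]
eef_rot: [-180.0, -57.6, -76.4]
contact_force: [0.7, 0.7, -0.6]
gripper_width: 0.0876
gripper_force: 0.0
```

```bash
cat > look.py <<'E'
import sys;from h import *
from plant import r,capture
np.set_printoptions(precision=3,suppress=True)
s=r.get_state();R=tool(s);print(s["joints"],s["tcp_pos"],s["eef_rot"],s["contact_force"])
k=sys.argv[1];a=[int(x) for x in sys.argv[2:]]
S=capture("scene")[:,:,::-1].copy();T=capture("top")[:,:,::-1].copy()
cv2.imwrite(f"pics/s{k}.png",S);cv2.imwrite(f"pics/t{k}.png",T)
def big(im,u,v): return np.clip(crop(im,u,v,200,300,2).astype(float)*1.3,0,255).astype(np.uint8)
cv2.imwrite(f"pics/w{k}.png",np.hstack([big(S,a[0],a[1]),big(T,a[2],a[3])]))
E
python3 look.py 1 330 220 260 180
```

```text
[ 46.659  30.314 -11.951  45.141 -88.87  -51.634] [0.678 0.143 0.311] [-179.966  -57.645  -76.352] [ 0.713  0.682 -0.595]
```

View pics/w1.png

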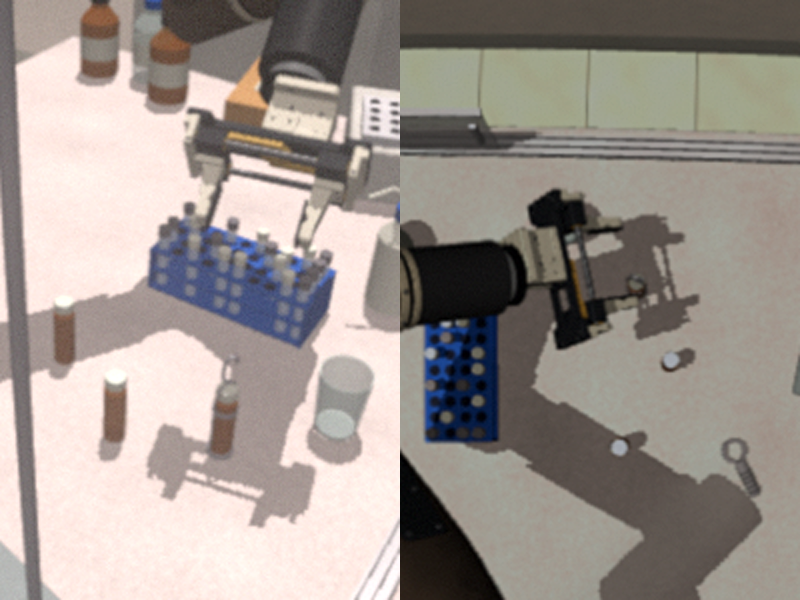

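The gripper is level and well formed, with the carrier's hook at scene (346,250) and the cap at top (278,172) below it. The beaker at top (241,141) may be in the way of the gripper body, so I'll check the clearance.

Run:
```python
from h import *
from plant import r
np.set_printoptions(precision=3,suppress=True)
print("beaker rim",solve([("scene",402,256),("top",241,139)]),"bottom",solve([("scene",398,283)],0), "rim edges",[solve([("top",u,v)],.09)[0] for u,v in((231,139),(251,139),(241,130),(241,150))])
s=r.get_state();R=tool(s);g=np.array([.683,.121,.057])
# body/finger corners at grasp
for b in(47,90,130):
  for y in(-97,97):
    print(b,y,[g+R@np.array([x,y,-b])/1000 for x in(-39,39)])
```

```text
beaker rim (array([0.777, 0.237, 0.089]), np.float64(0.5048852148345873)) bottom (array([0.782, 0.238]), np.float64(1.4210854715202004e-12)) rim edges [array([0.778, 0.268]), array([0.78 , 0.207]), array([0.807, 0.238]), array([0.745, 0.236])]
47 -97 [array([0.763, 0.203, 0.049]), array([0.773, 0.162, 0.115])]
47 97 [array([0.574, 0.157, 0.05 ]), array([0.585, 0.117, 0.116])]
90 -97 [array([0.755, 0.238, 0.071]), array([0.765, 0.198, 0.137])]
90 97 [array([0.566, 0.192, 0.073]), array([0.576, 0.152, 0.139])]
130 -97 [array([0.747, 0.271, 0.093]), array([0.757, 0.231, 0.159])]
130 97 [array([0.558, 0.225, 0.094]), array([0.568, 0.185, 0.16 ])]
```

With this heading the gripper body would hit the beaker (centre 0.779, 0.237). A heading near -60° clears it. I'll back up, push gently past reach along +x/+y to turn the heading, then come back.

drive_tool(increments=[[[1, 0.1, -0.14, -0.16, 0], [1, 0.19, -0.28, -0.32, 0], [1, 0.28, -0.42, -0.48, 0], [1, 0.38, -0.57, -0.65, 0], [1, 0.47, -0.71, -0.81, 0]]])

```text
time_s: 16.32
tcp_pos: [0.7482, 0.2139, 0.4138]
eef_rot: [-179.8, -57.6, -76.5]
contact_force: [0.3, 0.8, -0.3]
gripper_width: 0.0875
gripper_force: 0.0
```

drive_tool(increments=[[[1, -0.06, -0.17, -0.09, 0], [1, -0.12, -0.34, -0.18, 0], [1, -0.17, -0.51, -0.26, 0], [1, -0.22, -0.68, -0.35, 0], [1, -0.28, -0.85, -0.44, 0]]])

```text
time_s: 16.95
tcp_pos: [0.8322, 0.2988, 0.4132]
eef_rot: [-179.8, -57.6, -76.5]
contact_force: [0.7, 0.8, 0.1]
gripper_width: 0.0878
gripper_force: 0.0
```

drive_tool(increments=[[[1, -0.06, -0.17, -0.09, 0], [1, -0.12, -0.34, -0.18, 0], [1, -0.17, -0.51, -0.26, 0], [1, -0.22, -0.68, -0.35, 0], [1, -0.28, -0.85, -0.44, 0]]])

```text
time_s: 17.58
tcp_pos: [0.8809, 0.3537, 0.3952]
eef_rot: [-177.1, -58.0, -76.6]
contact_force: [-0.6, -0.5, 0.4]
gripper_width: 0.0876
gripper_force: 0.0
```

Run:
```python
from plant import r
s=r.get_state();print(s["joints"].round(1),s["tcp_pos"].round(3),s["eef_rot"].round(1))
```

```text
[  45.6   69.3   71.7   55.5 -115.5  -15.8] [0.881 0.354 0.395] [-177.1  -58.   -76.6]
```

drive_tool(increments=[[[1, -0.15, -0.45, 0, 0], [1, -0.3, -0.95, 0, 0]]])

```text
time_s: 17.82
tcp_pos: [0.9207, 0.3564, 0.3527]
eef_rot: [-174.2, -58.2, -76.7]
contact_force: [0.1, 0.5, 1.1]
gripper_width: 0.0873
gripper_force: 0.0
```

drive_tool(increments=[[[1, -0.15, -0.45, 0, 0], [1, -0.3, -0.95, 0, 0]]])

```text
time_s: 18.08
tcp_pos: [0.9558, 0.36, 0.3118]
eef_rot: [-171.4, -58.4, -76.7]
contact_force: [-0.4, 0.1, -0.4]
gripper_width: 0.0877
gripper_force: 0.0
```

drive_tool(increments=[[[1, -0.15, -0.45, 0, 0], [1, -0.3, -0.95, 0, 0]]])

```text
time_s: 18.32
tcp_pos: [0.9733, 0.3608, 0.3085]
eef_rot: [-168.1, -58.2, -78.0]
contact_force: [0.7, 0.9, 1.7]
gripper_width: 0.0878
gripper_force: 0.0
```

```bash
cat > st.py <<'E'
from h import *
from plant import r
np.set_printoptions(precision=3,suppress=True)
s=r.get_state();R=tool(s);print(s["joints"],s["tcp_pos"]);print(R)
print("turn to level deg",np.degrees(np.arctan(R[2,1]/R[2,0])), "az",np.degrees(np.arctan2(R[1,2],R[0,2])),"elev",np.degrees(np.arcsin(R[2,2])))
E
python3 st.py
```

```text
[  43.348   71.927   66.066   56.654 -101.659  -21.517] [0.973 0.361 0.308]
[[ 0.109 -0.92   0.375]
 [-0.515 -0.376 -0.771]
 [ 0.85  -0.109 -0.515]]
turn to level deg -7.301665452290984 az -64.02734599051647 elev -30.990728297964473
```

Run:
```python
from h import *
from plant import r
np.set_printoptions(precision=3,suppress=True)
s=r.get_state();R=tool(s);p=s["tcp_pos"]
W=[([.90,.33,.36],-.0203),([.82,.25,.36],0)]
R1=R@Ro.from_euler("z",-7.3,degrees=True).as_matrix();print(R1)
h=R1[:,2]*[1,1,0];h/=np.linalg.norm(h)
g=np.array([.683,.121,.057])+.008*R1[:,2];b=g-.03*h
W+=[(list(b+[.06,.05,.25]),0),(list(b+[0,0,.2]),0),(list(b+[0,0,.09]),0),(list(b),0),(list(g),0)]
for w,t in W:
    print(np.round(w,3),R.T@(np.array(w)-p)/.12,t); p=np.array(w); R=R@Ro.from_euler("z",t*360,degrees=True).as_matrix()
```

```text
[[ 0.225 -0.899  0.375]
 [-0.463 -0.438 -0.771]
 [ 0.857 -0.    -0.515]]
[0.9  0.33 0.36] [ 0.43   0.612 -0.252] -0.0203
[0.82 0.25 0.36] [0.158 0.891 0.263] 0
[0.733 0.192 0.303] [-0.347  0.865  0.346] 0
[0.673 0.142 0.253] [-0.277  0.632  0.348] 0
[0.673 0.142 0.143] [-0.786 -0.     0.472] 0
[0.673 0.142 0.053] [-0.643 -0.     0.386] 0
[0.686 0.115 0.053] [0.129 0.    0.214] 0
```

drive_tool(increments=[[[1, 0.1, 0.15, -0.06, -0.005], [1, 0.21, 0.31, -0.13, -0.01], [1, 0.32, 0.46, -0.19, -0.015], [1, 0.43, 0.61, -0.25, -0.0203]]])

```text
time_s: 18.82
tcp_pos: [0.8998, 0.3311, 0.3547]
eef_rot: [178.7, -59.1, -62.8]
contact_force: [0.4, 0.1, 0.7]
gripper_width: 0.0875
gripper_force: 0.0
```

drive_tool(increments=[[[1, 0.04, 0.22, 0.06, 0], [1, 0.08, 0.44, 0.13, 0], [1, 0.12, 0.66, 0.2, 0], [1, 0.16, 0.89, 0.26, 0]]])

```text
time_s: 19.32
tcp_pos: [0.8201, 0.2511, 0.356]
eef_rot: [178.7, -59.1, -62.9]
contact_force: [0.8, -0.5, -0.1]
gripper_width: 0.0875
gripper_force: 0.0
```

drive_tool(increments=[[[1, -0.09, 0.22, 0.09, 0], [1, -0.17, 0.43, 0.17, 0], [1, -0.26, 0.65, 0.26, 0], [1, -0.35, 0.86, 0.35, 0]]])

```text
time_s: 19.82
tcp_pos: [0.7332, 0.1929, 0.2996]
eef_rot: [178.8, -59.0, -62.9]
contact_force: [0.3, -0.8, 0.6]
gripper_width: 0.0875
gripper_force: 0.0
```

drive_tool(increments=[[[1, -0.07, 0.16, 0.09, 0], [1, -0.14, 0.32, 0.17, 0], [1, -0.21, 0.48, 0.26, 0], [1, -0.28, 0.63, 0.35, 0], [1, -0.28, 0.63, 0.35, 0]]])

```text
time_s: 20.45
tcp_pos: [0.6728, 0.1423, 0.2498]
eef_rot: [178.5, -59.1, -62.7]
contact_force: [0.7, 0.6, -0.7]
gripper_width: 0.0875
gripper_force: 0.0
```

```bash
python3 st.py
python3 - <<'E'
from h import *
from plant import r
s=r.get_state();R=tool(s)
h=R[:,2]*[1,1,0];h/=np.linalg.norm(h);c=np.array([.683,.121,.057])
for t in (c-.03*h+[0,0,.09],c-.03*h,c): print(to(s,t).round(3))
E
```

```text
[ 47.71   28.104 -27.097  54.879 -76.295 -56.131] [0.673 0.142 0.25 ]
[[ 0.236 -0.899  0.37 ]
 [-0.456 -0.439 -0.774]
 [ 0.858  0.014 -0.514]]
turn to level deg 0.9120094944017284 az -64.4558317524003 elev -30.899134882844397
[-0.763 -0.012  0.461]
[-1.406 -0.022  0.846]
[-1.278 -0.02   1.06 ]
```

drive_tool(increments=[[[1, -0.19, 0, 0.11, 0.0025], [1, -0.38, 0, 0.23, 0.0025], [1, -0.57, -0.01, 0.34, 0.0025], [1, -0.76, -0.01, 0.46, 0.0025]]])

```text
time_s: 20.95
tcp_pos: [0.6743, 0.1432, 0.1425]
eef_rot: [-179.9, -59.1, -64.5]
contact_force: [0.6, -0.7, -0.3]
gripper_width: 0.0878
gripper_force: 0.0
```

drive_tool(increments=[[[1, -0.16, 0, 0.09, 0], [1, -0.32, 0, 0.19, 0], [1, -0.48, -0.01, 0.29, 0], [1, -0.64, -0.01, 0.38, 0]]])

```text
time_s: 21.45
tcp_pos: [0.6735, 0.142, 0.0509]
eef_rot: [179.6, -59.2, -64.1]
contact_force: [0.1, -0.3, 0.1]
gripper_width: 0.088
gripper_force: 0.0
```

```bash
python3 look.py 2 330 220 260 180;  python3 - <<'E'
from h import *
from plant import r
s=r.get_state();c=np.array([.683,.121,.057]);print(to(s,c).round(3))
E
```

```text
[ 45.763  41.914 -33.879  62.759 -64.951 -75.052] [0.673 0.142 0.051] [179.616 -59.188 -64.097] [ 0.136 -0.3    0.111]
[ 0.15  -0.006  0.197]
```

View pics/w2.png

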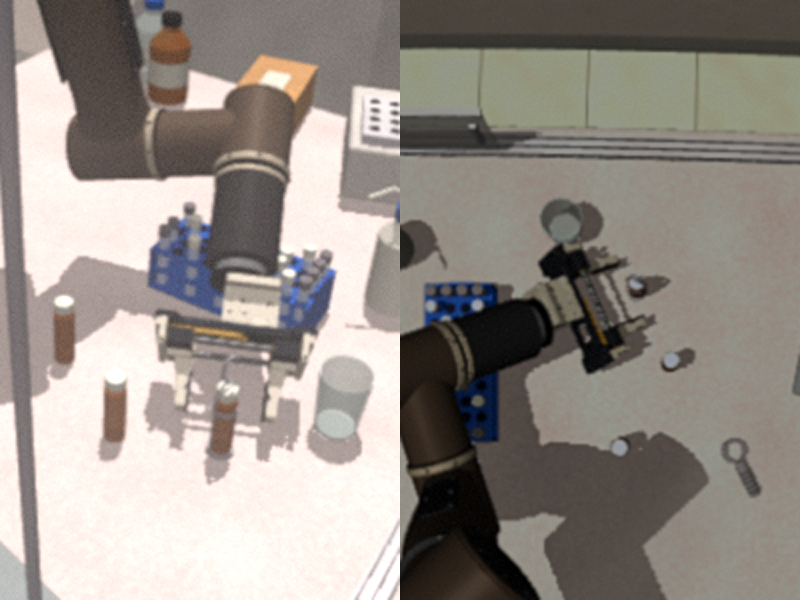

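The carrier (cap at scene (346,262), top (278,172)) sits between the open fingers, clear of the beaker at top (241,141) and vial_a at top (295,211). I'll advance and grip.

drive_tool(increments=[[[1, 0.05, 0, 0.07, 0], [1, 0.1, 0, 0.13, 0], [1, 0.15, -0.01, 0.2, 0], [0, 0.15, -0.01, 0.2, 0], [-0.3, 0.15, -0.01, 0.2, 0]]], squeeze=25)

```text
time_s: 22.18
tcp_pos: [0.6874, 0.1154, 0.0557]
eef_rot: [179.6, -59.2, -64.1]
contact_force: [0.7, 0.1, 0.8]
gripper_width: 0.0733
gripper_force: 0.0
```

drive_tool(increments=[[[-1, 0, 0, 0, 0], [-1, 0, 0, 0, 0], [-1, 0, 0, 0, 0], [-1, 0, 0, 0, 0]]], squeeze=25)

```text
time_s: 22.68
tcp_pos: [0.6872, 0.1156, 0.0553]
eef_rot: [179.6, -59.2, -64.0]
contact_force: [-0.9, 0.3, -0.3]
gripper_width: 0.0331
gripper_force: 0.0
```

drive_tool(increments=[[[-1, 0, 0, 0, 0], [-1, 0, 0, 0, 0], [-1, 0, 0, 0, 0], [-1, 0, 0, 0, 0]]], squeeze=25)

```text
time_s: 23.18
tcp_pos: [0.6872, 0.1155, 0.0553]
eef_rot: [179.6, -59.2, -64.1]
contact_force: [-0.9, 0.6, 0.2]
gripper_width: 0.0276
gripper_force: 25.0
```

drive_tool(increments=[[[-1, 0.07, 0, -0.04, 0], [-1, 0.15, 0, -0.09, 0], [-1, 0.25, 0, -0.15, 0], [-1, 0.36, 0, -0.21, 0], [-1, 0.43, 0, -0.26, 0]]])

```text
time_s: 23.8
tcp_pos: [0.6874, 0.1161, 0.1171]
eef_rot: [179.7, -59.2, -64.2]
contact_force: [0.3, -0.0, -2.8]
gripper_width: 0.0275
gripper_force: 25.0
```

```bash
python3 st.py
python3 - <<'E'
from h import *
from plant import capture
S=capture("scene")[:,:,::-1].copy();T=capture("top")[:,:,::-1].copy()
cv2.imwrite("pics/g3.png",grid([(S,342,240),(S,342,272),(T,279,175),(S,178,262)]))
E
```

```text
[ 43.423  36.463 -33.534  62.578 -66.981 -69.118] [0.687 0.116 0.117]
[[ 0.223 -0.902  0.369]
 [-0.461 -0.432 -0.775]
 [ 0.859  0.003 -0.512]]
turn to level deg 0.17530659225143327 az -64.5187032211532 elev -30.82658200320271
```

View pics/g3.png

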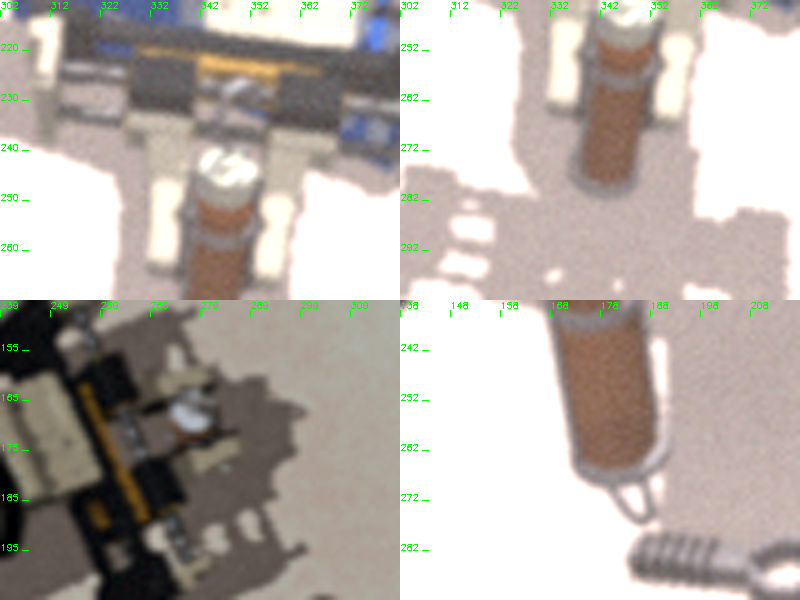

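The carrier is lifted and upright in the jaws (cap at scene (347.6,243.6), top (277,167.6)). The force suggests about 0.28 kg. The loop is unchanged at scene (186.5,276.4).

Run:
```python
from h import *
from plant import r
np.set_printoptions(precision=3,suppress=True)
s=r.get_state();R=tool(s);print("grasp",s["tcp_pos"]-.008*R[:,2])
print("cap",solve([("scene",347.6,243.6),("top",277,167.6)]),solve([("top",277,167.6)],.164)[0])
print("foot c z.063",solve([("scene",342.8,279.5)],.0617))
print("loop",solve([("scene",186.5,276.3)],.25))
```

```text
grasp [0.685 0.123 0.121]
cap (array([0.684, 0.124, 0.159]), np.float64(0.05139930583808905)) [0.683 0.124]
foot c z.063 (array([0.689, 0.112]), np.float64(5.684341886080802e-14))
loop (array([ 0.546, -0.211]), np.float64(5.684341886080802e-14))
```

```bash
cat >> h.py <<'E'
def crook(s): R=tool(s); return s["tcp_pos"]-.008*R[:,2]+[0,0,.0856]
def mv(s,W): # list of crook waypoints -> tool units per leg, cumulative from start pose each leg separately
    R=tool(s);p=crook(s);print("crook",p)
    for w in W: print(np.round(w,4),(R.T@(np.array(w)-p)/.12).round(3)); p=np.array(w)
E
python3 - <<'E'
from h import *
from plant import r
mv(r.get_state(),[[.65,.02,.226],[.59,-.09,.226],[.55,-.19,.226],[.545,-.235,.226]])
E
```

```text
crook [0.68463583 0.12266386 0.20701044]
[0.65  0.02  0.226] [0.467 0.63  0.475]
[ 0.59  -0.09   0.226] [0.312 0.847 0.525]
[ 0.55  -0.19   0.226] [0.311 0.661 0.522]
[ 0.545 -0.235  0.226] [0.164 0.2   0.275]
```

drive_tool(increments=[[[-1, 0.12, 0.1, 0.05, 0], [-1, 0.24, 0.23, 0.14, 0], [-1, 0.33, 0.36, 0.25, 0], [-1, 0.41, 0.5, 0.37, 0], [-1, 0.47, 0.63, 0.475, 0]]])

```text
time_s: 24.52
tcp_pos: [0.6516, 0.0113, 0.1352]
eef_rot: [179.5, -59.2, -64.0]
contact_force: [0.0, -0.1, -3.3]
gripper_width: 0.0272
gripper_force: 25.0
```

drive_tool(increments=[[[-1, 0.06, 0.17, 0.1, 0], [-1, 0.12, 0.34, 0.21, 0], [-1, 0.18, 0.51, 0.32, 0], [-1, 0.25, 0.68, 0.42, 0], [-1, 0.31, 0.85, 0.525, 0]]])

```text
time_s: 25.15
tcp_pos: [0.5925, -0.0977, 0.1358]
eef_rot: [179.6, -59.1, -64.2]
contact_force: [-57.5, -21.0, -34.7]
gripper_width: 0.0275
gripper_force: 25.0
```

drive_tool(increments=[[[-1, 0.06, 0.14, 0.11, 0], [-1, 0.13, 0.28, 0.22, 0], [-1, 0.2, 0.42, 0.33, 0], [-1, 0.26, 0.55, 0.44, 0], [-1, 0.31, 0.66, 0.52, 0]]])

```text
time_s: 25.78
tcp_pos: [0.5967, -0.1879, 0.1494]
eef_rot: [176.9, -58.2, -64.1]
contact_force: [1.1, 3.8, -2.1]
gripper_width: 0.0272
gripper_force: 25.0
```

drive_tool(increments=[[[-1, 0.04, 0.05, 0.07, 0], [-1, 0.08, 0.1, 0.14, 0], [-1, 0.12, 0.15, 0.21, 0], [-1, 0.16, 0.2, 0.275, 0], [-1, 0.16, 0.2, 0.275, 0]]])

```text
time_s: 26.4
tcp_pos: [0.5879, -0.2156, 0.16]
eef_rot: [175.4, -57.7, -64.2]
contact_force: [-0.9, -0.2, -2.0]
gripper_width: 0.0274
gripper_force: 25.0
```

```bash
python3 st.py
python3 - <<'E'
from h import *
from plant import r,capture
s=r.get_state();c=crook(s);print("crook",c)
for n in("scene","top"):print(n,proj(n,[c,[.545,-.211,.25]]).round(1))
S=capture("scene")[:,:,::-1].copy();T=capture("top")[:,:,::-1].copy();cv2.imwrite("pics/s4.png",S);cv2.imwrite("pics/t4.png",T)
cv2.imwrite("pics/g4.png",np.clip(crop(S,185,270,100,90,6).astype(float)*1.3,0,255).astype(np.uint8))
E
```

```text
[  6.798  19.246 -58.223  95.448 -55.707 -72.333] [ 0.588 -0.216  0.16 ]
[[ 0.232 -0.927  0.295]
 [-0.481 -0.373 -0.793]
 [ 0.845  0.042 -0.533]]
turn to level deg 2.8771735574914516 az -69.61152489443779 elev -32.206901695489776
crook [ 0.58554425 -0.20923515  0.24988659]
scene [[204.  285.8]
 [186.1 275.9]]
top [[397.7 202.1]
 [398.1 216.9]]
```

View pics/g4.png

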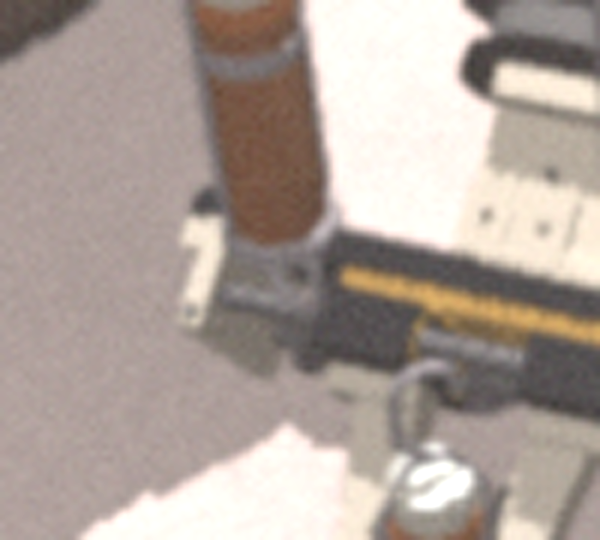

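Joints 3 and 4 reached their limits, so with this heading the wrist is too close to the base at the loop. A heading of about -95° fits better. Pushing against the inner limit turns the heading that way, so I'll first retreat below and away from the loop and do it in the open.

drive_tool(increments=[[[-1, -0.08, 0, 0.05, 0], [-1, -0.17, -0.01, 0.11, 0], [-1, -0.26, -0.01, 0.17, 0], [-1, -0.35, -0.02, 0.22, 0]]])

```text
time_s: 27.0
tcp_pos: [0.5886, -0.2029, 0.1171]
eef_rot: [174.1, -57.3, -64.2]
contact_force: [-0.2, -0.1, -1.9]
gripper_width: 0.0274
gripper_force: 25.0
```

drive_tool(increments=[[[-1, -0.1, -0.02, -0.16, 0], [-1, -0.2, -0.04, -0.32, 0], [-1, -0.3, -0.07, -0.48, 0], [-1, -0.4, -0.09, -0.64, 0], [-1, -0.5, -0.11, -0.8, 0]]])

```text
time_s: 27.62
tcp_pos: [0.5605, -0.0918, 0.1181]
eef_rot: [174.1, -57.4, -64.2]
contact_force: [0.7, -0.4, -2.5]
gripper_width: 0.0275
gripper_force: 25.0
```

drive_tool(increments=[[[-1, 0.04, 0.13, -0.08, 0], [-1, 0.08, 0.26, -0.17, 0], [-1, 0.12, 0.39, -0.26, 0], [-1, 0.16, 0.52, -0.34, 0], [-1, 0.2, 0.64, -0.42, 0]]])

```text
time_s: 28.25
tcp_pos: [0.4949, -0.079, 0.1803]
eef_rot: [172.8, -56.9, -64.4]
contact_force: [0.4, 0.5, -2.3]
gripper_width: 0.0271
gripper_force: 25.0
```

```bash
python3 st.py
```

```text
[ 40.838  15.486 -58.261  58.238 -64.831 -68.908] [ 0.495 -0.079  0.18 ]
[[ 0.236 -0.94   0.247]
 [-0.492 -0.335 -0.803]
 [ 0.838  0.068 -0.542]]
turn to level deg 4.64722836165769 az -72.89602793811586 elev -32.79484580678951
```

drive_tool(increments=[[[-1, 0, 0.35, 0, 0.0065], [-1, 0, 0.9, 0, 0.0129]]])

```text
time_s: 28.5
tcp_pos: [0.4367, -0.0789, 0.2124]
eef_rot: [177.4, -56.4, -73.0]
contact_force: [0.6, 0.0, -1.8]
gripper_width: 0.0274
gripper_force: 25.0
```

drive_tool(increments=[[[-1, 0, 0.4, 0, 0], [-1, 0, 0.9, 0, 0]]])

```text
time_s: 28.75
tcp_pos: [0.3585, -0.073, 0.2424]
eef_rot: [175.3, -55.5, -73.0]
contact_force: [-0.3, 1.3, -1.9]
gripper_width: 0.0274
gripper_force: 25.0
```

drive_tool(increments=[[[-1, 0, 0.4, 0, 0], [-1, 0, 0.9, 0, 0]]])

```text
time_s: 29.0
tcp_pos: [0.2665, -0.0773, 0.2643]
eef_rot: [175.2, -55.0, -73.7]
contact_force: [-0.6, 1.5, -0.7]
gripper_width: 0.0273
gripper_force: 25.0
```

```bash
python3 st.py
```

```text
[ 83.603  -9.521 -58.185  13.804 -95.113 -75.58 ] [ 0.267 -0.077  0.264]
[[ 0.161 -0.976  0.149]
 [-0.551 -0.214 -0.807]
 [ 0.819  0.048 -0.572]]
turn to level deg 3.3441600476306976 az -79.55645003987509 elev -34.884887125266296
```

drive_tool(increments=[[[-1, -0.01, -0.13, 0.15, 0.003], [-1, -0.03, -0.27, 0.31, 0.006], [-1, -0.04, -0.41, 0.47, 0.0093], [-1, -0.06, -0.55, 0.63, 0.0093], [-1, -0.07, -0.69, 0.78, 0.0093]]])

```text
time_s: 29.62
tcp_pos: [0.3828, -0.1038, 0.2246]
eef_rot: [177.7, -54.3, -79.6]
contact_force: [-0.5, 0.3, -2.0]
gripper_width: 0.027
gripper_force: 25.0
```

```bash
python3 st.py
python3 - <<'E'
from h import *
from plant import r
mv(r.get_state(),[[.44,-.18,.22],[.50,-.25,.22]])
E
```

```text
[ 52.186   4.555 -58.243  36.807 -75.038 -68.66 ] [ 0.383 -0.104  0.225]
[[ 0.106 -0.989  0.108]
 [-0.574 -0.149 -0.805]
 [ 0.812  0.023 -0.583]]
turn to level deg 1.6369873023798265 az -82.37230565612322 elev -35.67747067800059
crook [ 0.38191546 -0.09732113  0.3149    ]
[ 0.44 -0.18  0.22] [-0.195 -0.394  1.068]
[ 0.5  -0.25  0.22] [ 0.388 -0.407  0.524]
```

drive_tool(increments=[[[-1, -0.04, -0.08, 0.2, 0.002], [-1, -0.08, -0.16, 0.4, 0.004], [-1, -0.12, -0.24, 0.6, 0.0045], [-1, -0.16, -0.32, 0.8, 0.0045], [-1, -0.2, -0.39, 1, 0.0045]]])

```text
time_s: 30.25
tcp_pos: [0.467, -0.1639, 0.1497]
eef_rot: [177.7, -53.8, -82.4]
contact_force: [0.5, 0.8, -1.9]
gripper_width: 0.0273
gripper_force: 25.0
```

```bash
python3 st.py
python3 - <<'E'
from h import *
from plant import r
mv(r.get_state(),[[.48,-.19,.22],[.55,-.25,.22]])
E
```

```text
[ 29.698  17.057 -58.247  56.814 -61.04  -73.059] [ 0.467 -0.164  0.15 ]
[[ 0.078 -0.995  0.067]
 [-0.585 -0.1   -0.805]
 [ 0.807  0.024 -0.59 ]]
turn to level deg 1.6962023742597736 az -85.2344540936685 elev -36.146932120536135
crook [ 0.46641843 -0.15750257  0.24004688]
[ 0.48 -0.19  0.22] [ 0.032 -0.089  0.324]
[ 0.55 -0.25  0.22] [ 0.338 -0.53   0.441]
```

drive_tool(increments=[[[-1, 0.01, -0.03, 0.12, 0.002], [-1, 0.02, -0.06, 0.22, 0.004], [-1, 0.03, -0.09, 0.32, 0.0047]]])

```text
time_s: 30.62
tcp_pos: [0.4857, -0.1935, 0.1327]
eef_rot: [179.6, -53.8, -85.2]
contact_force: [0.9, -0.8, -2.1]
gripper_width: 0.0276
gripper_force: 25.0
```

drive_tool(increments=[[[-1, 0.07, -0.11, 0.09, 0], [-1, 0.14, -0.22, 0.18, 0], [-1, 0.2, -0.32, 0.27, 0], [-1, 0.27, -0.43, 0.35, 0], [-1, 0.34, -0.53, 0.44, 0]]])

```text
time_s: 31.25
tcp_pos: [0.5545, -0.255, 0.1343]
eef_rot: [179.5, -53.8, -85.2]
contact_force: [-0.3, 0.2, -2.7]
gripper_width: 0.0274
gripper_force: 25.0
```

```bash
python3 st.py
python3 - <<'E'
from h import *
from plant import r
mv(r.get_state(),[[.545,-.235,.225],[.545,-.235,.267],[.545,-.211,.267]])
E
```

```text
[  9.968  23.016 -52.241  74.114 -56.578 -72.002] [ 0.554 -0.255  0.134]
[[ 0.049 -0.997  0.059]
 [-0.589 -0.077 -0.805]
 [ 0.807  0.005 -0.591]]
turn to level deg 0.3391624003749523 az -85.77733455560733 elev -36.21379765659054
crook [ 0.55398925 -0.24857797  0.22459062]
[ 0.545 -0.235  0.225] [-0.068  0.066 -0.098]
[ 0.545 -0.235  0.267] [ 0.282  0.002 -0.207]
[ 0.545 -0.211  0.267] [-0.118 -0.015 -0.161]
```

Heading is now -86° with joint margin in hand. I'll take a close look at the hook and loop.

```bash
cat >> h.py <<'E'
Rg=Ro.from_euler("xyz",[179.6,-59.2,-64.1],degrees=True).as_matrix()
def Q(s): return tool(s)@Rg.T
def crook(s): R=tool(s); return s["tcp_pos"]-.008*R[:,2]+Q(s)@[0,0,.0856]
E
python3 - <<'E'
from h import *
from plant import r,capture
s=r.get_state();c=crook(s);q=Q(s);print("crook",c,"up",q[:,2]);a=np.radians(-83);x0=q@[np.cos(a),np.sin(a),0];print("hook x",x0)
pts=[c+.004*q[:,2],c-.009*x0-.01*q[:,2],c+.009*x0-.02*q[:,2],[.545,-.211,.25]]
print(proj("scene",pts).round(1))
S=capture("scene")[:,:,::-1].copy();cv2.imwrite("pics/s5.png",S)
im=np.clip(crop(S,188,280,100,90,6).astype(float)*1.3,0,255).astype(np.uint8)
for u,v in proj("scene",pts): cv2.circle(im,(int((u-138+.5)*6),int((v-235+.5)*6)),4,(0,0,255),1)
cv2.imwrite("pics/g5.png",im)
E
```

```text
crook [ 0.55471291 -0.25662389  0.22420857] up [ 0.00845395 -0.0939944   0.99553683]
hook x [-0.24494012 -0.96543794 -0.08907259]
[[172.  303.4]
 [178.2 305.5]
 [170.3 314.7]
 [186.1 275.9]]
```

View pics/g5.png

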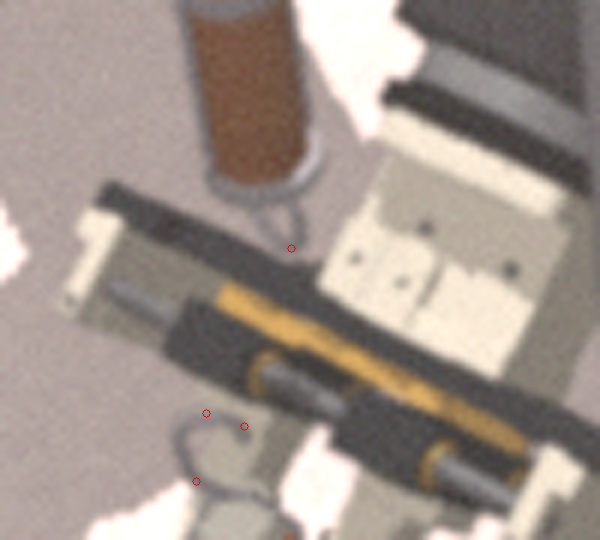

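The overlay matches the picture: hook top at about (172,303) and the loop's lowest wire at about (186,276). The loop is free and the gripper body is below it. Now the insertion.

Run:
```python
from h import *
from plant import r
mv(r.get_state(),[[.541,-.236,.225],[.541,-.236,.267],[.545,-.211,.267]])
```

```text
crook [ 0.5557448  -0.25747941  0.22432671]
[ 0.541 -0.236  0.225] [-0.107  0.109 -0.155]
[ 0.541 -0.236  0.267] [ 0.282  0.001 -0.207]
[ 0.545 -0.211  0.267] [-0.121 -0.049 -0.166]
```

drive_tool(increments=[[[-1, -0.03, 0.03, -0.04, 0.001], [-1, -0.06, 0.06, -0.08, 0.001], [-1, -0.09, 0.09, -0.12, 0.001], [-1, -0.107, 0.109, -0.155, 0.001], [-1, -0.107, 0.109, -0.155, 0.001]]])

```text
time_s: 31.92
tcp_pos: [0.54, -0.232, 0.1351]
eef_rot: [-179.9, -53.8, -85.8]
contact_force: [-0.5, 0.3, -2.2]
gripper_width: 0.0273
gripper_force: 25.0
```

drive_tool(increments=[[[-1, 0.06, 0, -0.04, 0], [-1, 0.12, 0, -0.09, 0], [-1, 0.18, 0, -0.13, 0], [-1, 0.24, 0, -0.18, 0], [-1, 0.282, 0, -0.207, 0]]])

```text
time_s: 32.55
tcp_pos: [0.54, -0.2327, 0.1777]
eef_rot: [-179.9, -53.8, -85.9]
contact_force: [0.1, -0.9, -2.3]
gripper_width: 0.0274
gripper_force: 25.0
```

```bash
python3 st.py
python3 - <<'E'
from h import *
from plant import r,capture
s=r.get_state();mv(s,[[.545,-.211,.267]])
c=crook(s);q=Q(s);a=np.radians(-83);x0=q@[np.cos(a),np.sin(a),0]
pts=[c+.004*q[:,2],c-.009*x0-.01*q[:,2],c+.009*x0-.02*q[:,2],[.545,-.211,.25]]
S=capture("scene")[:,:,::-1].copy();cv2.imwrite("pics/s6.png",S)
im=np.clip(crop(S,188,270,80,70,8).astype(float)*1.3,0,255).astype(np.uint8)
for u,v in proj("scene",pts): cv2.circle(im,(int((u-148+.5)*8),int((v-235+.5)*8)),4,(0,0,255),1)
cv2.imwrite("pics/g6.png",im)
E
```

```text
[ 15.448  18.518 -51.286  66.119 -59.928 -67.057] [ 0.54  -0.233  0.178]
[[ 0.043 -0.997  0.061]
 [-0.59  -0.074 -0.804]
 [ 0.807 -0.001 -0.591]]
turn to level deg -0.10044667198598684 az -85.69042312997873 elev -36.24399696291825
crook [ 0.53970218 -0.23435117  0.26764496]
[ 0.545 -0.211  0.267] [-0.117 -0.058 -0.151]
```

View pics/g6.png

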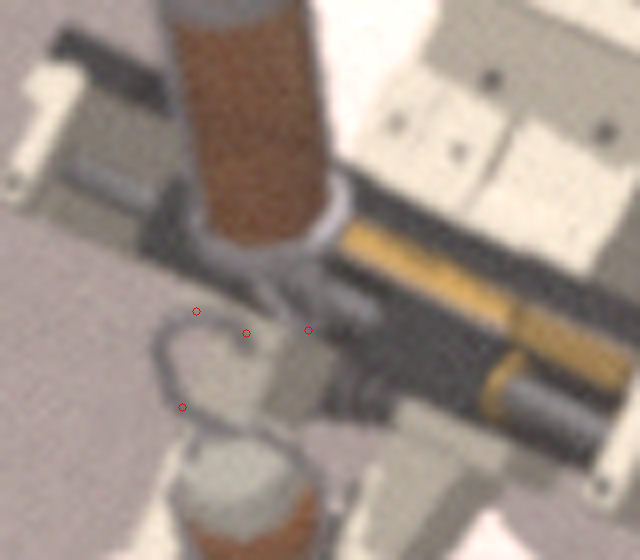

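The hook is in front of the loop: tip at zoomed (248,350), loop bottom at about (305,328). It sits about 1.5 px lower than predicted, so I raise it slightly and then slide it in.

drive_tool(increments=[[[-1, 0.018, 0, -0.013, 0], [-1, -0.013, -0.017, -0.055, 0], [-1, -0.045, -0.034, -0.096, 0], [-1, -0.076, -0.051, -0.138, 0], [-1, -0.107, -0.068, -0.179, 0]]])

```text
time_s: 33.22
tcp_pos: [0.5464, -0.2066, 0.1791]
eef_rot: [-180.0, -53.8, -85.8]
contact_force: [-0.1, 1.0, -1.9]
gripper_width: 0.0271
gripper_force: 25.0
```

Run:
```python
from h import *
from plant import r,capture
s=r.get_state();mv(s,[[.545,-.211,.235]]);c=crook(s);q=Q(s);a=np.radians(-83);x0=q@[np.cos(a),np.sin(a),0]
pts=[c+.004*q[:,2],c-.009*x0-.01*q[:,2],c+.009*x0-.02*q[:,2],[.545,-.211,.25]]
S=capture("scene")[:,:,::-1].copy();cv2.imwrite("pics/s7.png",S)
a6=cv2.imread("pics/s6.png")
def z(S,k=1): return np.clip(crop(S,188,270,50,60,8).astype(float)*1.3,0,255).astype(np.uint8)
b=z(S)
cv2.imwrite("pics/g7.png",np.hstack([z(a6),b])); print(proj("scene",pts).round(1))
# hanging carrier motion check: match foot patch s6->s7
t=cv2.cvtColor(a6,6)[205:262,168:190];m=cv2.matchTemplate(cv2.cvtColor(S,6)[195:275,155:205],t,cv2.TM_CCOEFF_NORMED);print(cv2.minMaxLoc(m),"expect (13,10)")
```

```text
crook [ 0.54614169 -0.20831448  0.26903195]
[ 0.545 -0.211  0.235] [-0.216  0.011  0.185]
[[186.  265.7]
 [191.9 268.5]
 [184.  277.6]
 [186.1 275.9]]
(-0.3853188455104828, 0.9281805157661438, (0, 23), (17, 9)) expect (13,10)
```

View pics/g7.png

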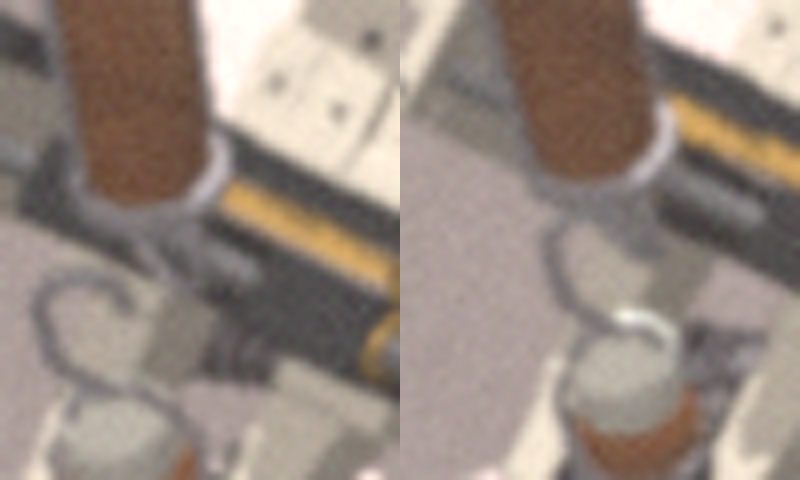

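The hanging carrier has swung about 5 px to the right in the right half, so the hook tip is pushing the lower wire: it is too low. I'll back off, raise it 5 mm and try again, checking the hanging carrier's position numerically.

drive_tool(increments=[[[-1, 0.029, 0.016, 0.039, 0], [-1, 0.058, 0.032, 0.078, 0], [-1, 0.087, 0.048, 0.118, 0], [-1, 0.104, 0.048, 0.106, 0], [-1, 0.121, 0.048, 0.094, 0]]])

```text
time_s: 33.9
tcp_pos: [0.5417, -0.2256, 0.1846]
eef_rot: [-179.9, -53.8, -85.8]
contact_force: [-0.7, -0.3, -2.5]
gripper_width: 0.0273
gripper_force: 25.0
```

drive_tool(increments=[[[-1, 0, 0, 0, 0], [-1, 0, 0, 0, 0], [-1, 0, 0, 0, 0]]])

```text
time_s: 34.28
tcp_pos: [0.5418, -0.2252, 0.1842]
eef_rot: [-179.9, -53.8, -85.8]
contact_force: [-0.5, 0.3, -1.9]
gripper_width: 0.0271
gripper_force: 25.0
```

```bash
cat > hang.py <<'E'
import sys;from h import *
from plant import r,capture
s=r.get_state();print("crook",crook(s).round(4),s["contact_force"].round(1))
S=capture("scene")[:,:,::-1].copy();cv2.imwrite(f"pics/s{sys.argv[1]}.png",S)
a=cv2.cvtColor(cv2.imread("pics/s6.png"),6);b=cv2.cvtColor(S,6)
def shift(u0,u1,v0,v1,pad=14):
    m=cv2.matchTemplate(b[v0-pad:v1+pad+22,u0-pad:u1+pad],a[v0:v1,u0:u1],cv2.TM_CCOEFF_NORMED);_,q,_,l=cv2.minMaxLoc(m);return l[0]-pad,l[1]-pad,round(q,2)
print("hang mid shift",shift(166,192,205,240),"hang top (cap)",shift(162,190,196,225), "carrier in hand cap/vial",shift(164,190,288,320,20))
E
python3 hang.py 8
```

```text
crook [ 0.5416 -0.2268  0.2742] [-0.5  0.3 -1.9]
hang mid shift (0, -1, 0.99) hang top (cap) (0, -1, 0.98) carrier in hand cap/vial (3, -5, 0.95)
```

```bash
cat > ecc.py <<'E'
from h import *
def ecc(i,j,u0,u1,v0,v1):
    a=cv2.cvtColor(cv2.imread(f"pics/{i}.png"),6)[v0:v1,u0:u1];b=cv2.cvtColor(cv2.imread(f"pics/{j}.png"),6)
    W=np.float32([[1,0,u0],[0,1,v0]])
    try: c,W=cv2.findTransformECC(a,b,W,cv2.MOTION_TRANSLATION,(3,100,1e-4),None,3);return (W[:,2]-[u0,v0]).round(2),round(c,3)
    except cv2.error as e: return None
E
python3 - <<'E'
from ecc import *
for k in("s0","s4","s6","s7","s8"):
    n="scene0" if k=="s0" else k
    print(k,"hang",ecc("s5",n,164,190,205,245))
print("mm/px", proj("scene",[[.545,-.211,.25],[.545,-.211,.26],[.545,-.201,.25]]))
E
```

```text
s0 hang (array([ 0.26, -0.48]), 0.964)
s4 hang (array([-0.07, -0.01]), 0.997)
s6 hang (array([ 0.01, -0.28]), 0.981)
s7 hang (array([ 3.58, -1.04]), 0.943)
s8 hang (array([-0.4, -1.1]), 0.965)
mm/px [[186.08055442 275.85533154]
 [185.39254405 271.6983507 ]
 [190.24133917 272.53473337]]
```

Run:
```python
from ecc import *
for k in("s4","s6","s7","s8"):
    print(k,[ecc("s5",k,*b) for b in((158,192,195,220),(164,192,220,245),(168,194,238,266),(160,180,160,195),(150,170,100,135))])
# expected: px of points up the hanging carrier, and for swing of 10mm at loop about pivot .423
P=lambda y,z:[.545,y,z]
for z in(.25,.278,.30,.34,.38,.42):
    d=.01*(.423-z)/.173; a=proj("scene",[P(-.211,z),P(-.211+d,z)]);print(z,a[0].round(1),(a[1]-a[0]).round(2))
# in-hand carrier motion s6->s8 vs model
print("hand",ecc("s6","s8",164,190,296,318), proj("scene",[[.5397,-.2344,.22],[.5416,-.2268,.2266]]))
print("hand s5->s6",ecc("s5","s6",164,190,318,338))
```

```text
s4 [(array([ 0.06, -0.07]), 0.997), (array([-0.07,  0.15]), 0.996), (array([-0.54, -0.6 ]), 0.901), (array([0.57, 4.78]), 0.539), (array([-0.1 , -0.53]), 0.953)]
s6 [(array([ 0.21, -0.08]), 0.957), (array([-0.13, -0.48]), 0.985), (array([-0.74,  0.48]), 0.872), (array([-0.05, -0.09]), 0.975), (array([ -2.84, -19.41]), 0.979)]
s7 [(array([ 1.56, -0.72]), 0.849), (array([ 4.12, -1.01]), 0.964), (array([ 4.36, -3.15]), 0.913), (array([0.07, 0.18]), 0.972), (array([ 0.95, -1.17]), 0.669)]
s8 [(array([-0.06, -1.02]), 0.934), (array([-0.58, -0.48]), 0.964), (array([-1.26, -0.45]), 0.909), (array([-0.22, -1.22]), 0.972), (array([ 0.54, -1.39]), 0.667)]
0.25 [186.1 275.9] [ 4.16 -3.32]
0.278 [184.1 264. ] [ 3.59 -2.77]
0.3 [182.5 254.4] [ 3.11 -2.34]
0.34 [179.6 235.9] [ 2.19 -1.56]
0.38 [176.4 216. ] [ 1.18 -0.79]
0.42 [173.1 194.8] [ 0.09 -0.05]
hand (array([ 2.96, -4.6 ]), 0.979) [[176.24818921 294.52734142]
 [179.72087332 289.8022713 ]]
hand s5->s6 None
```

The numbers say the lower wire was pushed about 13 mm at the previous height. At the current height the hanging carrier is only nudged up about 2.6 mm. I'll go forward at this height and recheck the swing.

drive_tool(increments=[[[-1, -0.018, -0.007, -0.025, 0], [-1, -0.037, -0.015, -0.05, 0], [-1, -0.055, -0.022, -0.075, 0], [-1, -0.074, -0.03, -0.1, 0], [-1, -0.092, -0.037, -0.124, 0]]])

```text
time_s: 34.95
tcp_pos: [0.5449, -0.2062, 0.1842]
eef_rot: [-179.9, -53.8, -85.8]
contact_force: [-0.3, 0.4, -2.9]
gripper_width: 0.0275
gripper_force: 25.0
```

drive_tool(increments=[[[-1, 0, 0, 0, 0], [-1, 0, 0, 0, 0]]])

```text
time_s: 35.2
tcp_pos: [0.5447, -0.2065, 0.1842]
eef_rot: [-179.9, -53.8, -85.8]
contact_force: [-0.1, -1.1, -3.1]
gripper_width: 0.0271
gripper_force: 25.0
```

```bash
python3 hang.py 9
python3 - <<'E'
from ecc import *
for k in("s8","s9"):
    print(k,[ecc("s5",k,*b) for b in((158,192,195,220),(164,192,220,245),(160,180,160,195))])
E
```

```text
crook [ 0.5445 -0.2082  0.2741] [-0.1 -1.1 -3.1]
hang mid shift (2, -2, 0.95) hang top (cap) (1, -2, 0.89) carrier in hand cap/vial (12, -10, 0.93)
s8 [(array([-0.06, -1.02]), 0.934), (array([-0.58, -0.48]), 0.964), (array([-0.22, -1.22]), 0.972)]
s9 [(array([ 1.05, -2.06]), 0.819), (array([ 2.95, -2.7 ]), 0.97), (array([-0.22, -1.42]), 0.973)]
```

Both heights gave the same 13 mm push, so the tip is hitting a side wire of the loop, not the bottom one. The top camera puts the loop axis at x≈0.540, several mm below my hook's x. I'll back off, shift -7 mm in x at the earlier height, and retry.

drive_tool(increments=[[[-1, 0.02, 0.012, 0.057, 0], [-1, 0.05, 0.025, 0.115, 0], [-1, 0.076, 0.04, 0.172, 0], [-1, 0.076, 0.07, 0.172, 0], [-1, 0.076, 0.098, 0.172, 0]]])

```text
time_s: 35.88
tcp_pos: [0.5345, -0.2296, 0.1794]
eef_rot: [-179.9, -53.8, -85.8]
contact_force: [0.0, -0.3, -2.8]
gripper_width: 0.0272
gripper_force: 25.0
```

drive_tool(increments=[[[-1, 0, 0, 0, 0], [-1, 0, 0, 0, 0], [-1, 0, 0, 0, 0], [-1, 0, 0, 0, 0]]])

```text
time_s: 36.38
tcp_pos: [0.5348, -0.2292, 0.1793]
eef_rot: [-179.9, -53.8, -85.8]
contact_force: [0.3, 0.1, -2.5]
gripper_width: 0.027
gripper_force: 25.0
```

```bash
python3 hang.py 10
python3 - <<'E'
from ecc import *
from plant import r,capture
for k in("s10",):
    print(k,[ecc("s5",k,*b) for b in((158,192,195,220),(164,192,220,245),(160,180,160,195))])
s=r.get_state();c=crook(s);mv(s,[[.538,-.208,c[2]]])
T=capture("top")[:,:,::-1].copy();cv2.imwrite("pics/t10.png",T)
# top view: hanging cap centre (bright blob) now and at the start, predicted px for axis at given xy
for n in("top0","t10"):
    g=cv2.cvtColor(cv2.imread(f"pics/{n}.png"),6)[208:228,400:420].astype(float);w=np.clip(g-130,0,None);v,u=np.mgrid[208:228,400:420];print(n,(u*w).sum()/w.sum(),(v*w).sum()/w.sum(),g.max())
print(proj("top",[[.545,-.21,.38],[.54,-.21,.38],[.535,-.21,.38]]).round(1))
E
```

```text
crook [ 0.5346 -0.2309  0.2693] [ 0.3  0.1 -2.5]
hang mid shift (-1, 0, 0.99) hang top (cap) (-1, 0, 0.96) carrier in hand cap/vial (-1, -3, 0.97)
s10 [(array([-0.23,  0.2 ]), 0.954), (array([-1.35,  0.22]), 0.957), (array([-0.05, -0.09]), 0.974)]
crook [ 0.53454144 -0.23095486  0.26927294]
[ 0.538  -0.208   0.2693] [-0.112 -0.043 -0.152]
top0 nan nan 105.0
t10 nan nan 119.0
[[409.6 214.5]
 [409.6 216.5]
 [409.5 218.6]]<stdin>:9: RuntimeWarning: invalid value encountered in scalar divide
```

drive_tool(increments=[[[-1, 0, 0, 0, 0], [-1, 0, 0, 0, 0], [-1, 0, 0, 0, 0], [-1, 0, 0, 0, 0]]])

```text
time_s: 36.98
tcp_pos: [0.5347, -0.2294, 0.1793]
eef_rot: [-179.9, -53.8, -85.8]
contact_force: [1.1, -1.1, -2.5]
gripper_width: 0.0276
gripper_force: 25.0
```

```bash
python3 hang.py 11
python3 - <<'E'
from ecc import *
from plant import capture
print([ecc("s5","s11",*b) for b in((158,192,195,220),(164,192,220,245),(160,180,160,195))])
T=capture("top")[:,:,::-1].copy();cv2.imwrite("pics/t11.png",T)
def blob(n,u0,u1,v0,v1,th):
    g=cv2.cvtColor(cv2.imread(f"pics/{n}.png"),cv2.COLOR_BGR2HSV);v,u=np.mgrid[v0:v1,u0:u1];V=g[v0:v1,u0:u1,2].astype(float);S=g[v0:v1,u0:u1,1]
    w=(V>th)&(S<70);return u[w].mean().round(2),v[w].mean().round(2),w.sum()
for n in("top0","t10","t11"):print(n,[blob(n,402,418,209,227,t) for t in(75,85,95)])
# in-hand carrier at t10 for reference: predicted cap px of loose carriers start (top0) 
print("loose cap top0",[blob("top0",268,290,163,180,t) for t in(85,95)])
E
```

```text
crook [ 0.5344 -0.2311  0.2693] [ 1.1 -1.1 -2.5]
hang mid shift (0, 0, 0.98) hang top (cap) (0, 0, 0.98) carrier in hand cap/vial (-1, -3, 0.98)
[(array([-0.02,  0.1 ]), 0.95), (array([-0.73, -0.03]), 0.962), (array([-0.06, -0.11]), 0.974)]
top0 [(np.float64(411.29), np.float64(220.63), np.int64(128)), (np.float64(411.18), np.float64(221.01), np.int64(110)), (np.float64(411.22), np.float64(221.47), np.int64(86))]
t10 [(np.float64(411.61), np.float64(219.78), np.int64(129)), (np.float64(411.97), np.float64(220.22), np.int64(112)), (np.float64(411.85), np.float64(220.76), np.int64(96))]
t11 [(np.float64(411.44), np.float64(219.8), np.int64(134)), (np.float64(412.02), np.float64(220.32), np.int64(112)), (np.float64(411.95), np.float64(220.77), np.int64(96))]
loose cap top0 [(np.float64(276.61), np.float64(169.58), np.int64(209)), (np.float64(276.26), np.float64(169.21), np.int64(179))]
```

drive_tool(increments=[[[-1, -0.023, -0.009, -0.032, 0], [-1, -0.047, -0.018, -0.064, 0], [-1, -0.07, -0.027, -0.095, 0], [-1, -0.094, -0.036, -0.127, 0], [-1, -0.117, -0.045, -0.159, 0]]])

```text
time_s: 37.7
tcp_pos: [0.5384, -0.2049, 0.1793]
eef_rot: [-179.9, -53.8, -85.8]
contact_force: [0.2, 0.9, -1.7]
gripper_width: 0.0275
gripper_force: 25.0
```

drive_tool(increments=[[[-1, 0, 0, 0, 0], [-1, 0, 0, 0, 0]]])

```text
time_s: 37.95
tcp_pos: [0.5383, -0.2053, 0.1792]
eef_rot: [-180.0, -53.8, -85.8]
contact_force: [0.5, -0.4, -3.0]
gripper_width: 0.0272
gripper_force: 25.0
```

```bash
python3 hang.py 12
python3 - <<'E'
from ecc import *
print([ecc("s5","s12",*b) for b in((158,192,195,220),(164,192,220,245),(160,180,160,195))])
from plant import r
s=r.get_state();c=crook(s);mv(s,[c+[0,0,-.012],c+[0,0,-.024]])
E
```

```text
crook [ 0.538  -0.207   0.2692] [ 0.5 -0.4 -3. ]
hang mid shift (0, 0, 0.99) hang top (cap) (0, 0, 0.98) carrier in hand cap/vial (10, -10, 0.88)
[(array([ 0.38, -0.2 ]), 0.905), (array([ 0.57, -1.53]), 0.955), (array([-0.03, -0.11]), 0.974)]
crook [ 0.53799428 -0.20710388  0.26921392]
[ 0.538  -0.2071  0.2572] [-0.081  0.     0.059]
[ 0.538  -0.2071  0.2452] [-0.081  0.     0.059]
```

The hanging carrier is no longer pushed, so the hook is through the loop. Now I lower slowly.

drive_tool(increments=[[[-1, -0.016, 0, 0.012, 0], [-1, -0.032, 0, 0.024, 0], [-1, -0.049, 0, 0.036, 0], [-1, -0.065, 0, 0.048, 0], [-1, -0.081, 0, 0.059, 0]]])

```text
time_s: 38.62
tcp_pos: [0.5383, -0.2054, 0.1671]
eef_rot: [-180.0, -53.8, -85.8]
contact_force: [0.4, -0.3, -2.6]
gripper_width: 0.027
gripper_force: 25.0
```

drive_tool(increments=[[[-1, -0.016, 0, 0.012, 0], [-1, -0.032, 0, 0.024, 0], [-1, -0.049, 0, 0.036, 0], [-1, -0.065, 0, 0.048, 0], [-1, -0.081, 0, 0.059, 0]]])

```text
time_s: 39.25
tcp_pos: [0.5384, -0.2053, 0.1551]
eef_rot: [-179.9, -53.8, -85.8]
contact_force: [0.2, 0.5, -2.5]
gripper_width: 0.0277
gripper_force: 25.0
```

drive_tool(increments=[[[-1, -0.016, 0, 0.012, 0], [-1, -0.032, 0, 0.024, 0], [-1, -0.049, 0, 0.036, 0], [-1, -0.065, 0, 0.048, 0], [-1, -0.081, 0, 0.059, 0]]])

```text
time_s: 39.88
tcp_pos: [0.5384, -0.2052, 0.1431]
eef_rot: [-179.9, -53.8, -85.8]
contact_force: [0.4, -0.8, -1.4]
gripper_width: 0.0273
gripper_force: 25.0
```

```bash
python3 hang.py 13
python3 - <<'E'
from ecc import *
from plant import r
print(np.mean([r.get_state()["contact_force"] for _ in range(5)],0))
print(proj("scene",[[.541,-.209,.38],[.541,-.209,.37]]))
E
```

```text
crook [ 0.5382 -0.2069  0.233 ] [ 0.4 -0.8 -1.4]
hang mid shift (2, 9, 0.95) hang top (cap) (2, 9, 0.92) carrier in hand cap/vial (12, 3, 0.86)
[-0.14716201 -0.48992105 -2.04496343]
[[175.55661808 214.44405869]
 [176.36392071 219.51466848]]
```

It's hooked: the balance is down about 17 mm with the carrier still held. I keep lowering.

drive_tool(increments=[[[-1, -0.016, 0, 0.012, 0], [-1, -0.032, 0, 0.024, 0], [-1, -0.049, 0, 0.036, 0], [-1, -0.065, 0, 0.048, 0], [-1, -0.081, 0, 0.059, 0]]])

```text
time_s: 40.55
tcp_pos: [0.5384, -0.2052, 0.1311]
eef_rot: [-179.9, -53.8, -85.8]
contact_force: [0.3, 0.2, -2.0]
gripper_width: 0.0275
gripper_force: 25.0
```

drive_tool(increments=[[[-1, -0.016, 0, 0.012, 0], [-1, -0.032, 0, 0.024, 0], [-1, -0.049, 0, 0.036, 0], [-1, -0.065, 0, 0.048, 0], [-1, -0.081, 0, 0.059, 0]]])

```text
time_s: 41.18
tcp_pos: [0.5384, -0.2052, 0.1191]
eef_rot: [-179.9, -53.8, -85.8]
contact_force: [-0.1, -0.4, -0.2]
gripper_width: 0.0271
gripper_force: 25.0
```

drive_tool(increments=[[[-1, 0, 0, 0, 0], [-1, 0, 0, 0, 0]]])

```text
time_s: 41.42
tcp_pos: [0.5384, -0.2052, 0.1192]
eef_rot: [-179.9, -53.8, -85.8]
contact_force: [-0.1, -0.1, -0.4]
gripper_width: 0.0273
gripper_force: 25.0
```

```bash
python3 hang.py 14; python3 hang.py 15
python3 - <<'E'
from plant import r,capture
import numpy as np
f=[]
for _ in range(8): f.append(r.get_state()["contact_force"]); capture("top")
print(np.mean(f,0),np.std(f,0))
E
```

```text
crook [ 0.5381 -0.2069  0.2092] [-0.1 -0.1 -0.4]
hang mid shift (4, 20, 0.84) hang top (cap) (4, 20, 0.75) carrier in hand cap/vial (13, 11, 0.78)
crook [ 0.5381 -0.2068  0.2092] [ 0.6 -0.2 -0.8]
hang mid shift (4, 20, 0.84) hang top (cap) (4, 20, 0.75) carrier in hand cap/vial (13, 11, 0.78)
[ 0.02070973 -0.3417488  -0.41790648] [0.5095197  0.54127021 0.55487263]
```

drive_tool(increments=[[[-1, -0.013, 0, 0.009, 0], [-1, -0.027, 0, 0.019, 0], [-1, -0.04, 0, 0.029, 0], [-1, -0.054, 0, 0.039, 0], [-1, -0.054, 0, 0.039, 0]]])

```text
time_s: 42.55
tcp_pos: [0.5383, -0.2052, 0.111]
eef_rot: [-180.0, -53.8, -85.8]
contact_force: [0.8, -0.5, -0.2]
gripper_width: 0.0274
gripper_force: 25.0
```

```bash
python3 hang.py 16
python3 - <<'E'
from plant import r,capture
import numpy as np
f=[]
for _ in range(16): f.append(r.get_state()["contact_force"]); capture("top")
print(np.mean(f,0),np.std(f,0)/4)
E
```

```text
crook [ 0.5381 -0.2068  0.201 ] [ 0.8 -0.5 -0.2]
hang mid shift (5, 24, 0.79) hang top (cap) (7, 9, 0.68) carrier in hand cap/vial (14, 14, 0.7)
[ 0.47957826 -0.16768745  0.14908543] [0.09649747 0.08306755 0.15217762]
```

The balance now carries essentially all of it (remaining force about 0). I release softly.

drive_tool(increments=[[[-1, 0, 0, 0, 0], [-1, 0, 0, 0, 0], [-1, 0, 0, 0, 0]]], squeeze=8)

```text
time_s: 43.78
tcp_pos: [0.5383, -0.2051, 0.1112]
eef_rot: [-179.9, -53.8, -85.8]
contact_force: [-0.2, -0.3, -0.4]
gripper_width: 0.0276
gripper_force: 8.0
```

drive_tool(increments=[[[-1, 0, 0, 0, 0], [-1, 0, 0, 0, 0], [-1, 0, 0, 0, 0], [-1, 0, 0, 0, 0]]], squeeze=3)

```text
time_s: 44.28
tcp_pos: [0.5383, -0.2051, 0.1112]
eef_rot: [-179.9, -53.8, -85.8]
contact_force: [0.0, 0.1, -0.7]
gripper_width: 0.0279
gripper_force: 3.0
```

drive_tool(increments=[[[-0.33, 0, 0, 0, 0], [-0.3, 0, 0, 0, 0], [-0.25, 0, 0, 0, 0], [-0.2, 0, 0, 0, 0], [-0.1, 0, 0, 0, 0]]])

```text
time_s: 44.9
tcp_pos: [0.5384, -0.2051, 0.1112]
eef_rot: [-179.9, -53.8, -85.8]
contact_force: [-0.2, -1.2, -0.3]
gripper_width: 0.0382
gripper_force: 0.0
```

drive_tool(increments=[[[0.1, 0, 0, 0, 0], [0.2, 0, 0, 0, 0], [0.3, 0, 0, 0, 0], [0.3, 0, 0, 0, 0], [0.3, 0, 0, 0, 0]]])

```text
time_s: 45.52
tcp_pos: [0.5384, -0.2051, 0.1112]
eef_rot: [-179.9, -53.8, -85.8]
contact_force: [-0.3, -0.1, 0.5]
gripper_width: 0.0567
gripper_force: 0.0
```

```bash
python3 hang.py 17; python3 hang.py 18
```

```text
crook [ 0.5381 -0.2068  0.2011] [-0.3 -0.1  0.5]
hang mid shift (5, 25, 0.79) hang top (cap) (7, 10, 0.69) carrier in hand cap/vial (1, 39, 0.56)
crook [ 0.5381 -0.2068  0.2011] [-0.4  0.5  0.3]
hang mid shift (5, 25, 0.77) hang top (cap) (7, 10, 0.69) carrier in hand cap/vial (1, 39, 0.57)
```

drive_tool(increments=[[[1, 0, 0, 0, 0], [1, 0, 0, 0, 0], [1, 0, 0, 0, 0], [1, 0, 0, 0, 0]]])

```text
time_s: 46.12
tcp_pos: [0.5384, -0.2051, 0.1112]
eef_rot: [-179.9, -53.8, -85.8]
contact_force: [-0.0, -0.5, -0.1]
gripper_width: 0.0861
gripper_force: 0.0
```

drive_tool(increments=[[[1, 0, 0, -0.1, 0], [1, 0, 0, -0.25, 0], [1, 0, 0, -0.4, 0], [1, 0, 0, -0.6, 0], [1, 0, 0, -0.8, 0]]])

```text
time_s: 46.75
tcp_pos: [0.5324, -0.1273, 0.1683]
eef_rot: [-180.0, -53.8, -85.8]
contact_force: [-0.2, -0.5, -0.2]
gripper_width: 0.0879
gripper_force: 0.0
```

drive_tool(increments=[[[1, 0, 0, -0.2, 0], [1, 0, 0, -0.35, 0], [1, 0, 0, -0.45, 0], [1, 0, 0, -0.5, 0], [1, 0, 0, -0.5, 0]]])

```text
time_s: 47.38
tcp_pos: [0.529, -0.0796, 0.2033]
eef_rot: [-179.9, -53.8, -85.8]
contact_force: [0.7, -0.4, -0.9]
gripper_width: 0.0878
gripper_force: 0.0
```

```bash
python3 st.py; python3 hang.py 19
python3 - <<'E'
from ecc import *
from plant import capture
S=[]
for i in range(12):
    im=capture("scene")[:,:,::-1].copy()
    if i in(0,4,7,11): cv2.imwrite(f"pics/q{i}.png",im)
for j in(4,7,11): print(j,"up",ecc("q0",f"q{j}",164,196,225,265),"low",ecc("q0",f"q{j}",165,205,300,345))
# where is the lower carrier? amber pixels below the upper one
h=cv2.cvtColor(cv2.imread("pics/q11.png"),cv2.COLOR_BGR2HSV);m=((h[...,0]<14)&(h[...,1]>90)&(h[...,2]<150)).astype(np.uint8)
n,l,st,c=cv2.connectedComponentsWithStats(m[200:400,140:230]);print([(st[k],c[k]+[140,200]) for k in range(1,n) if st[k,4]>60])
print("expected vial bottom/top px",proj("scene",[[.541,-.209,.199-.139],[.541,-.209,.199-.063]]))
E
```

```text
[ 37.128  19.157 -43.162  45.667 -71.326 -65.716] [ 0.529 -0.08   0.203]
[[ 0.043 -0.997  0.06 ]
 [-0.589 -0.074 -0.804]
 [ 0.807 -0.001 -0.591]]
turn to level deg -0.044540587706516865 az -85.72001452871685 elev -36.23439525917336
crook [ 0.5287 -0.0813  0.2933] [ 0.7 -0.4 -0.9]
hang mid shift (5, 25, 0.85) hang top (cap) (5, 25, 0.82) carrier in hand cap/vial (18, 28, 0.68)
4 up (array([-0.79,  0.29]), 0.993) low (array([-4.14,  1.9 ]), 0.99)
7 up (array([-1.2 ,  0.57]), 0.987) low (array([-6.38,  2.91]), 0.983)
11 up (array([-0.91,  0.35]), 0.992) low (array([-4.82,  2.11]), 0.987)
[(array([32, 48, 15, 10, 85], dtype=int32), array([179.27058824, 253.55294118])), (array([ 34,  62,  16,  25, 270], dtype=int32), array([181.67037037, 273.38888889])), (array([ 46, 129,  12,  19, 123], dtype=int32), array([190.87804878, 337.7398374 ]))]
expected vial bottom/top px [[196.85287811 341.84085173]
 [192.5526664  317.13182344]]
```

It hangs from the loop, but is swinging slightly. I'll wait for it to settle.

drive_tool(increments=[[[1, 0, 0, 0, 0], [1, 0, 0, 0, 0], [1, 0, 0, 0, 0], [1, 0, 0, 0, 0], [1, 0, 0, 0, 0]]])

```text
time_s: 48.65
tcp_pos: [0.529, -0.0796, 0.2034]
eef_rot: [-179.9, -53.8, -85.8]
contact_force: [0.1, -0.1, -0.2]
gripper_width: 0.0877
gripper_force: 0.0
```

drive_tool(increments=[[[1, 0, 0, 0, 0], [1, 0, 0, 0, 0], [1, 0, 0, 0, 0], [1, 0, 0, 0, 0], [1, 0, 0, 0, 0]]])

```text
time_s: 49.28
tcp_pos: [0.529, -0.0796, 0.2034]
eef_rot: [-179.9, -53.8, -85.8]
contact_force: [0.0, 0.3, -0.3]
gripper_width: 0.0878
gripper_force: 0.0
```

drive_tool(increments=[[[1, 0, 0, 0, 0], [1, 0, 0, 0, 0], [1, 0, 0, 0, 0], [1, 0, 0, 0, 0], [1, 0, 0, 0, 0]]])

```text
time_s: 49.9
tcp_pos: [0.529, -0.0796, 0.2034]
eef_rot: [-179.9, -53.8, -85.8]
contact_force: [0.2, 0.7, 0.1]
gripper_width: 0.0872
gripper_force: 0.0
```

drive_tool(increments=[[[1, 0, 0, 0, 0], [1, 0, 0, 0, 0], [1, 0, 0, 0, 0], [1, 0, 0, 0, 0], [1, 0, 0, 0, 0]]])

```text
time_s: 50.52
tcp_pos: [0.529, -0.0796, 0.2034]
eef_rot: [-179.9, -53.8, -85.8]
contact_force: [0.7, -0.7, 0.3]
gripper_width: 0.0875
gripper_force: 0.0
```

drive_tool(increments=[[[1, 0, 0, 0, 0], [1, 0, 0, 0, 0], [1, 0, 0, 0, 0], [1, 0, 0, 0, 0], [1, 0, 0, 0, 0]]])

```text
time_s: 51.15
tcp_pos: [0.529, -0.0796, 0.2034]
eef_rot: [-179.9, -53.8, -85.8]
contact_force: [0.3, 0.1, -0.1]
gripper_width: 0.0878
gripper_force: 0.0
```

drive_tool(increments=[[[1, 0, 0, 0, 0], [1, 0, 0, 0, 0], [1, 0, 0, 0, 0], [1, 0, 0, 0, 0], [1, 0, 0, 0, 0]]])

```text
time_s: 51.78
tcp_pos: [0.529, -0.0796, 0.2034]
eef_rot: [-179.9, -53.8, -85.8]
contact_force: [0.0, -0.4, -0.1]
gripper_width: 0.0878
gripper_force: 0.0
```

Run:
```python
from ecc import *
from plant import capture,r
for i in range(20):
    cv2.imwrite(f"pics/q{i}.png",capture("scene")[:,:,::-1])
for j in range(2,20,2): print(j,ecc("q0",f"q{j}",165,205,300,345)[0],ecc("q0",f"q{j}",164,196,225,265)[0])
print(r.get_state()["time_s"])
```

```text
2 [-0.02 -0.  ] [-0.03 -0.02]
4 [ 0.86 -0.52] [ 0.13 -0.14]
6 [ 2.26 -1.26] [ 0.4  -0.28]
8 [ 3.76 -1.88] [ 0.71 -0.37]
10 [ 4.71 -2.31] [ 0.89 -0.42]
12 [ 4.78 -2.29] [ 0.91 -0.43]
14 [ 3.84 -1.93] [ 0.69 -0.38]
16 [ 2.46 -1.29] [ 0.43 -0.26]
18 [ 1.07 -0.57] [ 0.2  -0.13]
52.775
```

drive_tool(increments=[[[1, 0, 0, 0, 0], [1, 0, 0, 0, 0], [1, 0, 0, 0, 0], [1, 0, 0, 0, 0], [1, 0, 0, 0, 0]]])

```text
time_s: 53.4
tcp_pos: [0.529, -0.0796, 0.2034]
eef_rot: [-179.9, -53.8, -85.8]
contact_force: [0.1, -0.6, 0.2]
gripper_width: 0.0875
gripper_force: 0.0
```

drive_tool(increments=[[[1, 0, 0, 0, 0], [1, 0, 0, 0, 0], [1, 0, 0, 0, 0], [1, 0, 0, 0, 0], [1, 0, 0, 0, 0]]])

```text
time_s: 54.02
tcp_pos: [0.529, -0.0796, 0.2034]
eef_rot: [-179.9, -53.8, -85.8]
contact_force: [0.1, 0.8, -0.3]
gripper_width: 0.0876
gripper_force: 0.0
```

drive_tool(increments=[[[1, 0, 0, 0, 0], [1, 0, 0, 0, 0], [1, 0, 0, 0, 0], [1, 0, 0, 0, 0], [1, 0, 0, 0, 0]]])

```text
time_s: 54.65
tcp_pos: [0.529, -0.0796, 0.2034]
eef_rot: [-179.9, -53.8, -85.8]
contact_force: [-0.1, 0.6, 0.2]
gripper_width: 0.0878
gripper_force: 0.0
```

drive_tool(increments=[[[1, 0, 0, 0, 0], [1, 0, 0, 0, 0], [1, 0, 0, 0, 0], [1, 0, 0, 0, 0], [1, 0, 0, 0, 0]]])

```text
time_s: 55.28
tcp_pos: [0.529, -0.0796, 0.2034]
eef_rot: [-179.9, -53.8, -85.8]
contact_force: [-0.2, -0.2, 0.7]
gripper_width: 0.0873
gripper_force: 0.0
```

drive_tool(increments=[[[1, 0, 0, 0, 0], [1, 0, 0, 0, 0], [1, 0, 0, 0, 0], [1, 0, 0, 0, 0], [1, 0, 0, 0, 0]]])

```text
time_s: 55.9
tcp_pos: [0.529, -0.0796, 0.2034]
eef_rot: [-179.9, -53.8, -85.8]
contact_force: [-0.7, 0.3, -0.4]
gripper_width: 0.0878
gripper_force: 0.0
```

drive_tool(increments=[[[1, 0, 0, 0, 0], [1, 0, 0, 0, 0], [1, 0, 0, 0, 0], [1, 0, 0, 0, 0], [1, 0, 0, 0, 0]]])

```text
time_s: 56.52
tcp_pos: [0.529, -0.0796, 0.2034]
eef_rot: [-179.9, -53.8, -85.8]
contact_force: [-0.4, -0.7, 0.4]
gripper_width: 0.0874
gripper_force: 0.0
```

```bash
python3 -c "
from plant import job
print(job.close_job())"
```

```text
the job is handed in; nothing more can be done
None
```

The job is handed in at about 57 s, no verdict returned: the loose carrier hangs by its hook from the loop, the balance has sunk about 50 mm and carries all of it, and the gripper is open and clear; one risk is a wrist-force reading of about 136 N (limit 120 N) at 3.1 s, when the empty arm stopped hard at its reach limit, which may count as a failure.

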